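# Unclamp the oak piece, sort timber and hand tools, and shut the vise

### The arm

A 6-joint arm with a two-finger parallel gripper is mounted at the origin on a cart in front of the work surface, level with it; the furniture and walls round the work are solid. World frame = base frame: x ahead of the robot, y to its left, z up, the work surface at z = 0. Lengths are in m, angles in rad, forces in N, time in s.
With the tool pointing down it reaches from about 0.35 to 0.925 m from the base axis. Payload 6.4 kg.
Tool frame: the origin (TCP) lies on the centre line of the jaws, within the pads' length; the fingertips stand 19 mm ahead of it and the grasp point (between the pads) is the TCP (nose_length is the distance from the TCP to the fingertips, in m); x points along the fingers, z is the direction in which the jaws open and shut, and the axes are right-handed (so a half turn about x gives the same grasp; the last joint's range is limited). The gripper opens to 94 mm and grips with 3 to 60 N. Pads are 16 mm wide; open, the fingers measure 119 mm over their backs; the gripper's body (75 mm by 177 mm) begins 78 mm behind the grasp point.
Start: joints at [1.151, 0.245, 1.558, -0, 1.339, -0.174], TCP at [0.158, 0.63, 0.224] pointing down, gripper open.
Joint ranges: [-3.13, 3.13], [-1.02, 2.26], [0.13, 2.54], [-0.95, 4.09], [0.21, 2.88], [-2.74, 2.74]. Speed limits (rad/s): [2.57, 2.57, 3.14, 3.14, 3.14, 3.14].

### API

Orientations are given as a unit quaternion [w, x, y, z].
In Python, from workcell import * gives the robot as it stands. The module is installed in compiled form; this text tells all that it offers.
- The arm moves only by the tool arm_command, never from a script. Its argument "steps" is a list that holds one entry, the list of rows, each a list of 7 numbers: the shift along the tool's x, y, z in mm, then the turn, a rotation vector about the tool's x, y, z in degrees, then the opening, from -1 (shut) to 1 (fully open), so that 0 is half open. A call has 1 to 12 rows; each row is the pose to reach, as a shift and turn from the pose commanded when the call began, along the tool's axes at that moment; what a row does not reach only later rows make up. A row lasts 1/12 s, in which the tool goes at most 41.7 mm and 7.16 degrees, less where a joint would pass 70% of its speed; a pose out of reach is approached as far as the arm can. A call with a gripper value outside its range is refused whole. The fingers move at their own pace and stop on an object; "grip_force" is the grip in N (left out, the last holds). Time passes only in rows, so rows that repeat a pose let the fingers close. It gives the time, the measured TCP pose, the force and the opening at its end, in the units of the state.
- sense(): the state, without advancing time (a new reading comes with each control period).
- capture(name): name is "side" or "top" or "wrist"; returns (picture, depth): 384x512x3 uint8, red, green, blue; 384x512 float32, m along the optical axis (not along the pixel's ray), 0 where there is no reading.
- camera_params(name): a dict with "K" (3x3 intrinsics, pixels), "k1" (the pictures are not rectified: a ray, as slopes to the right and down, at radius r is drawn at 1 + k1 r^2 times it, then the intrinsics apply), "R" (3x3) and "t" (3): a world point X has camera coordinates R X + t; the wrist camera has in their place "tool_from_camera" (4x4, takes a point from camera to tool coordinates, whose origin is the TCP and whose axes are the tool frame's). Camera axes: x right, y down, z forward; pixel columns grow to the right and rows downward; lengths in m; the calibration is good to about 2 mm. A picture is of the moment at which its call begins: read the wrist's pose just before it. camera_params takes no time and is no camera call.
- finish_job(): hands the job in, once; it reports no verdict.
The state is a dict: "time_s": time; "qpos": joint angles; "qd": joint speeds; "tau": joint torques, N m; "ee_pos": TCP position; "tcp_rot": TCP orientation; "ft_force": force on the tool from outside, world axes, zero at the start; "ft_torque": the same for the moment, N m; "finger_gap": opening from 0.0 (shut) to 1.0 (fully open).
Only numpy, scipy, OpenCV 4.12 (cv2) and the standard library are available. Lean on these libraries where they do the work, as an engineer would, in place of code of your own. Each camera call takes 0.05 s, during which the arm holds its last target.

### The job

Clear up the bench: slide the vise jaw well open while the oak piece is still lying in it, then lift the piece out. Sort it, and everything lying on the worktop between the vise and the right-hand end of the bench in front of the crate and tray: wood into the slatted wooden crate, hand tools (marker, pencil, screwdriver) into the metal tray. Leave the vise empty with its jaw pushed fully shut, and do not disturb the nail tin or the tape measure.

Things in the scene. Friction and masses are not known exactly. Their poses are not given: they have to be found in the camera images.
- vise: Small grey metal slide vise, fixed to the worktop. Its base is 180 mm along its own x (from -110 to +70 mm) and 90 mm along y, 12 mm thick; origin: under the base, on the worktop, below the line of the jaws. z is up. The fixed jaw is at +x (its gripping face at x = +40 mm, 22 mm thick); the moving jaw slides along x on a steel rail 34 mm wide whose top is at z = 28 mm. Both jaws are 80 mm wide (along y) and 42 mm high above the worktop.
- vise_part_seat (a point): Point on the rail (z = 28 mm above the worktop) under the middle of the place where the oak piece is clamped at the start; axes as the vise's.
- pull_handle (a point): Pull grip of the moving jaw: an upright black block, 24 mm along the vise's x, 16 mm along its y, standing from z = 32 to 78 mm over the worktop, best pinched from above across its 16 mm (along the vise's y). This point is in its middle, 60 mm above the worktop, moves with the jaw, and lies 40 mm towards the vise's -x from the gripping face of the moving jaw. Its axes are the vise's.
- vise_jaw (a joint): Slide of the moving jaw in m: 0 = clamped on the oak piece (as at the start), +0.050 = fully open (jaw moved towards the vise's -x), -0.033 = fully shut, jaws touching with nothing between. It takes about 4 N to slide and stays where it is left.
- oak_part_mid (a point): Oak piece, a plain block 32 (x) x 90 (y) x 32 (z) mm, about 0.07 kg, at the start clamped in the vise with its length along the jaws, lying on the rail, so that its upper 18 mm stand above both jaws. The point is its centre; z up at the start.
- pine_offcut_mid (a point): Pine offcut, a plain block 45 (x) x 120 (y) x 25 (z) mm, about 0.055 kg. The point is its centre. May be absent.
- wedge_1_mid (a point): Wooden wedge, 30 (x) x 120 (y) mm, tapering in height from 26 mm at its +y end to 6 mm at its -y end; 0.03 kg. The point is its centre, half-way along and 8 mm above its underside. May be absent.
- wedge_2_mid (a point): A second wooden wedge, the same in every way as the first. May be absent.
- marker_mid (a point): Marker pen, round, 18 mm thick, 128 mm long along its y, 0.02 kg. The point is its centre. May be absent.
- pencil_mid (a point): Carpenter's pencil, 7 mm thick, 173 mm long along its y, 0.012 kg. The point is its centre. May be absent.
- screwdriver_mid (a point): Screwdriver, 183 mm long along its x, 0.07 kg. The point is half-way along it, 13 mm above its underside. The handle (22 mm wide, 26 mm high) reaches from x = -9 to +92 mm from this point, the 6 mm thick blade from there to x = -92 mm. May be absent.
- screwdriver_handle (a point): Middle of the screwdriver's handle, 42 mm towards +x from the point above; good place to grasp across the 22 mm width (along y). May be absent.
- timber_crate: Open slatted crate of light wood for timber, fixed, outer size 118 (x) x 164 (y) x 38 (z) mm, walls and bottom 6 mm, a 12 mm square post in each inner corner; origin under the middle of its bottom, on the worktop, z up.
- tool_tray: Open smooth metal tray for hand tools, fixed, outer size 112 (x) x 208 (y) x 32 (z) mm, walls and bottom 4 mm; origin under the middle of its bottom, on the worktop, z up.
- nail_tin: Closed tin of nails with a red lid, standing, 73 mm across, 60 mm high; a bystander to be left alone. Origin under its middle.
- tape_measure: Tape measure lying on its side, 64 x 89 x 33 mm; a bystander to be left alone. Origin under its middle.
Things that resemble listed ones, but are neither listed nor needed, are in the scene too. What is shaped like the part that bears oak_part_mid but yellow is not meant.

How it is judged:
By the outcome, as a careful person would: the job done as asked, in the order asked, and still so for the second after the job is handed in, with the robot touching nothing.
Of pine_offcut, wedge_1, wedge_2, marker, pencil, screwdriver only 4 to 6 are there at a start; the rules pass over those that are not, and their reading is None.
At some moment in a run one of pine_offcut, wedge_1, wedge_2 may be knocked a few centimetres aside while the robot is not near it.
Once in a run the grip may slacken for a moment while it holds something.
It also fails if it takes over 210 s, if anything falls off the work surface, if the arm or the gripper's body presses on something with over 40 N, if the wrist force passes 120 N, or if a joint passes its speed limit or range.

## Working session

There is one attempt and no reset: what is moved stays moved. The work goes in short steps, Python scripts to look and compute and a tool call to move; the robot and the scene stay as the last step left them, time stands still between calls to the robot, and variables do not carry over. Pictures are saved under pics/ and viewed, and the job is handed in when it is done.

Besides the shell and the picture viewer there is one more tool, called after "Request:" in YAML: its name, and indented under it one key for each argument. arm_command: Moves the arm, as the interface text tells. Its arguments: {"type":"object","properties":{"steps":{"type":"array","items":{"type":"array","items":{"type":"array","items":{"type":"number"}}}},"grip_force":{"type":"number"}},"required":["steps"]}

```bash
mkdir -p pics
cat > h.py <<'E'
from workcell import *
import numpy as np, cv2, json
def snap(n,f):
    s=sense(); im,d=capture(n); cv2.imwrite('pics/%s.png'%f,im[:,:,::-1]); np.savez('pics/%s.npz'%f,im=im,d=d,p=s['ee_pos'],q=s['tcp_rot'])
    return im,d,s
E
python3 - <<'E'
from h import *
print(sense())
for n in ['side','top','wrist']:
    snap(n,n+'0'); print(n,camera_params(n))
E
```

```text
{'time_s': 0.0, 'qpos': array([ 1.15094794e+00,  2.45802612e-01,  1.55903222e+00, -5.38445624e-06,
        1.33868457e+00, -1.74138734e-01]), 'qd': array([-0.0012457 , -0.001029  ,  0.00046271,  0.00182424, -0.00163951,
        0.00047445]), 'tau': array([-1.17429427e-03, -4.15819287e+01, -3.14602447e+01,  6.84277061e-02,
        3.33324471e-02, -1.63149898e-04]), 'ee_pos': array([0.15789143, 0.62993976, 0.22334287]), 'tcp_rot': array([ 0.5569032 , -0.43527982,  0.55810459,  0.43463728]), 'ft_force': array([-0.11539786, -0.65003956, -0.03779533]), 'ft_torque': array([ 0.0441514 ,  0.02491649, -0.00367219]), 'finger_gap': 0.996415057190154}
side {'K': array([[389.50574694,   0.        , 255.92490116],
       [  0.        , 389.50574694, 193.78304074],
       [  0.        ,   0.        ,   1.        ]]), 'k1': -0.04636186289532377, 'R': array([[ 0.90447059, -0.42652081, -0.00359712],
       [-0.28442371, -0.59681506, -0.75027658],
       [ 0.31786176,  0.67962621, -0.6611143 ]]), 't': array([-0.4517759 ,  0.33069322,  1.02977116])}
top {'K': array([[347.66365218,   0.        , 249.0617
[... 233 characters left out ...]
3807377e-02, -1.10397199e-01],
       [ 1.10407519e-01,  5.40022283e-04, -9.93886255e-01]]), 't': array([0.15939213, 0.57730325, 1.19920696])}
wrist {'K': array([[315.29693491,   0.        , 258.34897116],
       [  0.        , 315.29693491, 190.85864154],
       [  0.        ,   0.        ,   1.        ]]), 'k1': -0.004569767714112898, 'tool_from_camera': array([[-6.77898641e-04, -2.86122972e-01,  9.58192666e-01,
        -1.60440459e-01],
       [-9.89891873e-04, -9.58192225e-01, -2.86123540e-01,
         8.43828530e-02],
       [ 9.99999280e-01, -1.14246989e-03,  3.66326403e-04,
        -3.17440651e-04],
       [ 0.00000000e+00,  0.00000000e+00,  0.00000000e+00,
         1.00000000e+00]])}
```

View pics/top0.png

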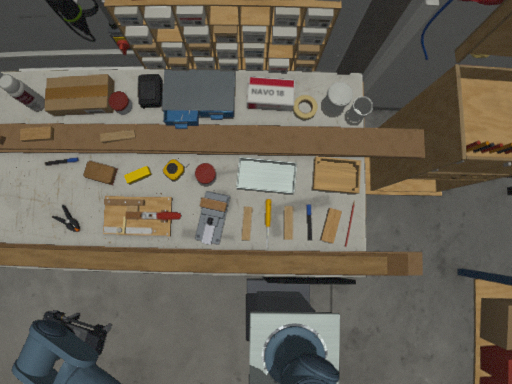

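View pics/side0.png

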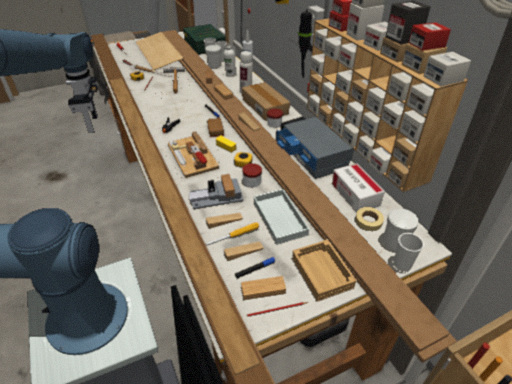

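View pics/wrist0.png

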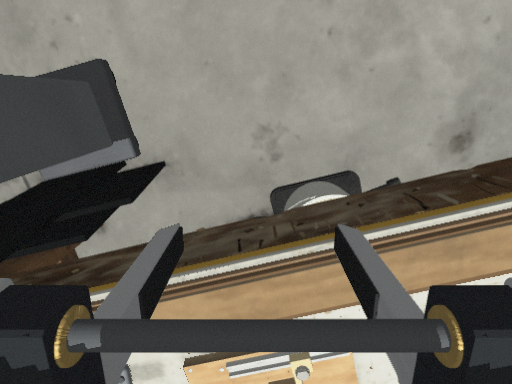

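```bash
cat >> h.py <<'E'
from scipy.spatial.transform import Rotation as Rn
def cam(name,pose=None):
    c=camera_params(name)
    if name=='wrist':
        T=c['tool_from_camera']; p,q=pose
        Rt=Rn.from_quat([q[1],q[2],q[3],q[0]]).as_matrix()
        Rcw=Rt@T[:3,:3]; o=np.array(p)+Rt@T[:3,3]
    else:
        Rcw=c['R'].T; o=-Rcw@c['t']
    return c['K'],c['k1'],Rcw,o
def rays(name,uv,pose=None):
    K,k1,Rcw,o=cam(name,pose)
    # distortion: pt*(1+k1 r^2)
    uv=np.asarray(uv,float).reshape(-1,1,2)
    n=cv2.undistortPoints(uv,K,np.array([k1,0,0,0.]),None).reshape(-1,2)
    return np.c_[n,np.ones(len(n))]@Rcw.T,o
def onplane(name,uv,z,pose=None):
    d,o=rays(name,uv,pose); return o+d*((z-o[2])/d[:,2:3])
def cloud(name,d,pose=None):
    h,w=d.shape; u,v=np.meshgrid(np.arange(w),np.arange(h))
    r,o=rays(name,np.c_[u.ravel(),v.ravel()],pose)
    P=(o+r*d.reshape(-1,1)).reshape(h,w,3); P[d==0]=np.nan; return P
def proj(name,X,pose=None):
    K,k1,Rcw,o=cam(name,pose); X=np.atleast_2d(X)
    return cv2.projectPoints((X-o)@Rcw,np.zeros(3),np.zeros(3),K,np.array([k1,0,0,0.]))[0].reshape(-1,2)
def load(f):
    z=np.load('pics/%s.npz'%f); return z['im'],z['d'],(z['p'],z['q'])
E
python3 - <<'E'
from h import *
im,d,_=load('top0'); P=cloud('top',d)
cv2.imwrite('pics/topc.png',cv2.resize(im[145:275,190:370,::-1],None,fx=4.4,fy=4.4,interpolation=cv2.INTER_CUBIC))
for n,u,v in [('beam',300,262),('beamback',300,254),('top',300,240),('midbeam',300,140),('mb front',300,152),('w1',247,223),('sd',268,210),('w2',288,222),('mk',309,222),('pine',331,225),('pencil',349,225),('crate',336,178),('tray',266,178),('handle',208,237),('oak',215,204),('tin',205,173),('tape',173,169),('red',170,216),('rend',366,220)]:
    print(n,np.round(P[v,u],3))
E
```

```text
beam [ 0.333 -0.012  0.03 ]
beamback [ 0.361 -0.012  0.024]
top [ 0.409 -0.016 -0.002]
midbeam [ 0.768 -0.01   0.032]
mb front [ 0.722 -0.009  0.038]
w1 [0.466 0.176 0.019]
sd [0.514 0.102 0.02 ]
w2 [0.472 0.03  0.021]
mk [ 0.474 -0.045  0.016]
pine [ 0.464 -0.124  0.018]
pencil [ 0.465 -0.192  0.008]
crate [ 0.636 -0.146  0.005]
tray [0.631 0.11  0.006]
handle [0.414 0.312 0.028]
oak [0.528 0.287 0.058]
tin [nan nan nan]
tape [0.653 0.445 0.03 ]
red [0.482 0.435 0.09 ]
rend [ 0.515 -0.537 -0.822]
```

View pics/topc.png

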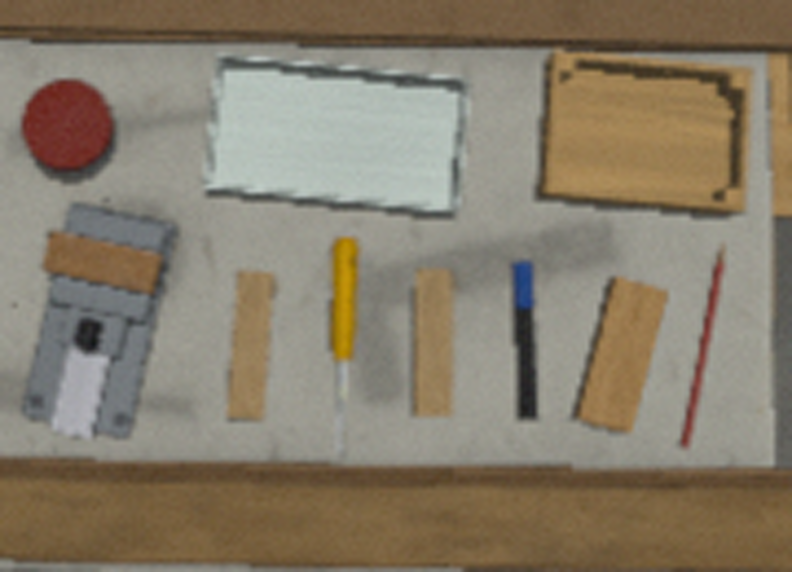

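```bash
cat >> h.py <<'E'
def down(phi,tilt=0.0):
    """tool x down, tool z at angle phi (deg) ; tilt deg about tool z"""
    z=np.array([np.cos(np.radians(phi)),np.sin(np.radians(phi)),0]); x=np.array([0,0,-1.])
    M=np.c_[x,np.cross(z,x),z]
    return M@Rn.from_rotvec([0,0,np.radians(tilt)]).as_matrix()
def Rtool(s): q=s['tcp_rot']; return Rn.from_quat([q[1],q[2],q[3],q[0]]).as_matrix()
def plan(p0,phi0,targets):
    """p0,phi0 commanded; targets list of (pos,phi[,tilt]); prints shift mm+rotvec deg in the tool axes at p0"""
    R0=down(phi0) if np.isscalar(phi0) else phi0
    for t in targets:
        R=down(*t[1:]) ; sh=R0.T@(np.array(t[0])-np.array(p0))*1000
        rv=np.degrees(Rn.from_matrix(R0.T@R).as_rotvec())
        print(np.round(sh,1).tolist(),np.round(rv,1).tolist())
E
python3 - <<'E'
from h import *
s=sense(); R=Rtool(s); print(R.round(3)); phi=np.degrees(np.arctan2(R[1,2],R[0,2]));print(phi)
plan(s['ee_pos'],R,[((.45,.1,.36),90),((.45,.1,.36),-90)])
E
```

```text
[[-0.001 -0.97   0.243]
 [-0.001  0.243  0.97 ]
 [-1.     0.    -0.001]]
75.91702375562005
[-135.8, -412.2, -443.3] [-14.1, -0.1, -0.0]
[-135.8, -412.2, -443.3] [165.9, -0.0, 0.1]
```

Run:
```python
from h import *
s=sense(); R=Rtool(s)
plan(s['ee_pos'],R,[((.42,.05,.36),90)])
```

```text
[-135.8, -395.3, -499.1] [-14.1, -0.1, -0.0]
```

Request:
arm_command:
  steps:
    - [[-136,-395,-499,-14,0,0,1],[-136,-395,-499,-14,0,0,1],[-136,-395,-499,-14,0,0,1],[-136,-395,-499,-14,0,0,1],[-136,-395,-499,-14,0,0,1],[-136,-395,-499,-14,0,0,1],[-136,-395,-499,-14,0,0,1],[-136,-395,-499,-14,0,0,1],[-136,-395,-499,-14,0,0,1],[-136,-395,-499,-14,0,0,1],[-136,-395,-499,-14,0,0,1],[-136,-395,-499,-14,0,0,1]]

```text
time_s: 1.15
ee_pos: [0.3593, 0.183, 0.3293]
tcp_rot: [0.5, -0.5, 0.5, 0.5]
ft_force: [1.4, 0.4, 0.6]
finger_gap: 0.997
```

Run:
```python
from h import *
s=sense(); R=Rtool(s); print(s['time_s'],s['ee_pos'],s['qpos'])
plan(s['ee_pos'],R,[((.42,.05,.36),90)])
```

```text
1.15 [0.35928461 0.18295313 0.32930445] [ 1.87903381e-01 -4.49407106e-01  2.01155172e+00  7.11823524e-05
  1.57883892e+00 -1.38182710e+00]
[-30.7, -60.9, -132.9] [-0.1, 0.0, 0.0]
```

Request:
arm_command:
  steps:
    - [[-25,-49,-108,0,0,0,1],[-25,-49,-108,0,0,0,1],[-25,-49,-108,0,0,0,1],[-25,-49,-108,0,0,0,1],[-25,-49,-108,0,0,0,1]]

```text
time_s: 1.57
ee_pos: [0.4085, 0.0753, 0.354]
tcp_rot: [0.501, -0.498, 0.501, 0.499]
ft_force: [-1.0, 0.2, 0.6]
finger_gap: 0.998
```

Run:
```python
from h import *
im,d,s=snap('wrist','w1'); R=Rtool(s); print(s['time_s'],s['ee_pos'],R.round(4).tolist())
im,d,s=snap('top','t1')
cv2.imwrite('pics/w1b.png',cv2.resize(cv2.imread('pics/w1.png'),(800,600),interpolation=cv2.INTER_CUBIC))
```

```text
1.5667 [0.40847087 0.07532736 0.35396839] [[-0.0002, -1.0, 0.0057], [0.0003, 0.0057, 1.0], [-1.0, 0.0002, 0.0003]]
```

View pics/w1b.png

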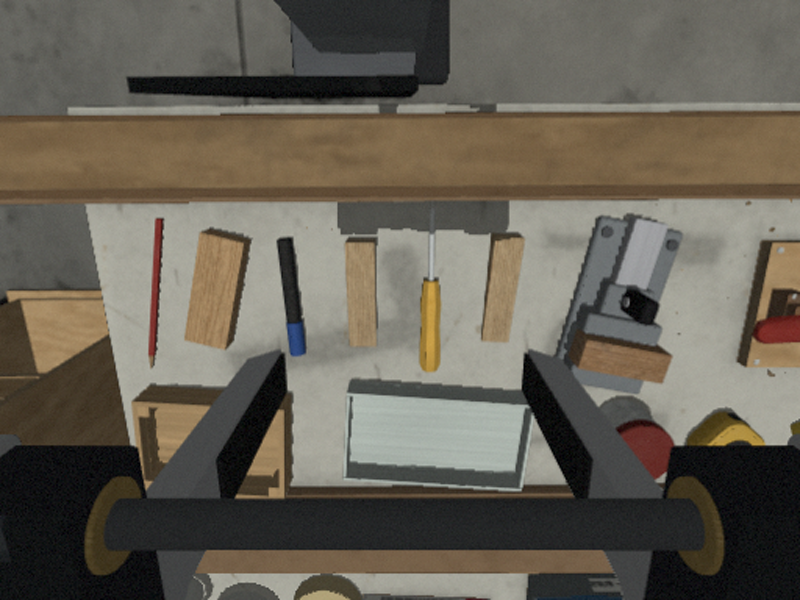

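```bash
cat >> h.py <<'E'
def ortho(name,im,pose,z,x0,x1,y0,y1,res=.001):
    """rows: x decreasing (up = +x), cols: y decreasing (right=-y), as top view"""
    xs=np.arange(x1,x0,-res); ys=np.arange(y1,y0,-res)
    Y,X=np.meshgrid(ys,xs); uv=proj(name,np.c_[X.ravel(),Y.ravel(),np.full(X.size,z)],pose).astype(np.float32).reshape(X.shape+(2,))
    return cv2.remap(im,uv[...,0],uv[...,1],cv2.INTER_LINEAR)
def rect(name,im,pose,z,x0,x1,y0,y1,fn,res=.0005):
    o=ortho(name,im,pose,z,x0,x1,y0,y1,res); m=fn(o.astype(int)).astype(np.uint8)
    m=cv2.morphologyEx(m,cv2.MORPH_OPEN,np.ones((3,3)))
    n,l,st,c=cv2.connectedComponentsWithStats(m)
    if n<2: return None
    k=1+np.argmax(st[1:,4]); pts=np.argwhere(l==k)  # row,col
    w=np.c_[x1-pts[:,0]*res,y1-pts[:,1]*res].astype(np.float32)
    (c,sz,a)=cv2.minAreaRect(w*1000)
    if sz[0]<sz[1]: a+=90; sz=sz[::-1]
    a=(a+90)%180-90
    return np.round(np.array(c),1),np.round(sz,1),round(a,1),o,(l==k),w.mean(0)*1000
wood=lambda o:(o[...,0]-o[...,2]>35)&(o[...,0]>90)
colr=lambda o:(o.max(-1)-o.min(-1)>45)
E
python3 - <<'E'
from h import *
for nm,f in [('wrist','w1'),('top','t1')]:
    im,d,pose=load(f)
    B=[('pine',.025,.39,.55,-.17,-.08,wood),('w2',.016,.39,.55,-.0,.07,wood),('w1',.016,.39,.55,.14,.22,wood),('sd',.013,.40,.57,.08,.13,colr),
     ('pencil',.0035,.375,.57,-.23,-.17,colr),('marker',.009,.38,.55,-.075,-.02,lambda o:(o.sum(-1)<200)|(o[...,2]-o[...,0]>40)),('oak',.060,.48,.57,.23,.35,wood)]
    for b in B:
        r=rect(nm,im,pose,*b[1:]); print(nm,b[0],*(r[:3] if r else []),r[5].round(1))
        cv2.imwrite('pics/o_%s_%s.png'%(nm,b[0]),np.hstack([r[3][:,:,::-1],np.repeat(r[4][...,None]*255,3,2)]))
E
cd pics
python3 - <<'E'
import cv2,numpy as np,glob
L=[cv2.imread(f) for f in sorted(glob.glob('o_wrist*'))]
H=max(i.shape[0] for i in L)
c=np.hstack([cv2.copyMakeBorder(i,0,H-i.shape[0],0,8,0,value=(0,0,255)) for i in L]); print(c.shape)
cv2.imwrite('om.png',cv2.resize(c,(800,int(800*c.shape[0]/c.shape[1]))))
E
```

```text
wrist pine [ 462.3 -122.2] [120.7  45.6] -15.1 [ 462.3 -122.2]
wrist w2 [469.2  29.5] [113.5  30. ] 0.0 [468.7  29.7]
wrist w1 [464.9 177.9] [114.7  30.7] -5.4 [465.2 178. ]
wrist sd [506.5 102.8] [105.   22.5] 0.0 [507.6 103. ]
wrist pencil [ 468.4 -194.4] [163.6   7.1] -11.6 [ 466.6 -194. ]
wrist marker [474.3 -44.8] [131.5  18.2] 1.9 [475.2 -45.2]
wrist oak [527.1 295.9] [89.6 31.8] 78.3 [527.1 295.8]
top pine [ 479.7 -126.7] [88.4 47.6] -14.9 [ 485.1 -128.7]
top w2 [495.   29.5] [72. 31.] 0.0 [495.1  29.5]
top w1 [466.4 177.5] [119.   30.3] -3.0 [466.6 177.6]
top sd [505.5 102.7] [102.2  23.8] -1.3 [506.3 102.2]
top pencil [ 466.6 -194.3] [153.8   6.3] -11.5 [ 467.3 -194.4]
top marker [490.8 -44.6] [94.  21.2] 5.5 [493.5 -45.2]
top oak [527.6 295.4] [90.3 32. ] 79.1 [527.8 295.4]
(390, 2158, 3)[ WARN:0@0.120] global loadsave.cpp:1063 imwrite_ Unsupported depth image for selected encoder is fallbacked to CV_8U.
```

View pics/om.png

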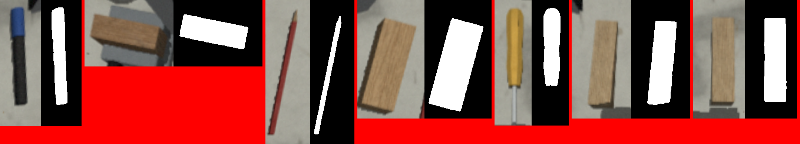

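Run:
```python
from h import *
im,d,pose=load('w1'); P=cloud('wrist',d,pose)
Z=cv2.inpaint
def hp(x,y,r=.004):
    m=(abs(P[...,0]-x)<r)&(abs(P[...,1]-y)<r); return np.nanmedian(P[m][:,2]) if m.any() else None
for n,c,a in [('w2',(469,29.5),0),('w1',(465,178),-4.5),('sd',(480,103),0)]:
    u=np.array([np.cos(np.radians(a)),np.sin(np.radians(a))])
    print(n,[np.round(hp(*(np.array(c)+t*u)/1000),4) if hp(*(np.array(c)+t*u)/1000) else None for t in (-50,-30,0,30,50)])
# crate/tray at rim from top0
im,d,pose=load('top0')
o1=ortho('top',im,None,.038,.54,.74,-.25,-.04); o2=ortho('top',im,None,.032,.54,.74,0,.24); o3=ortho('top',im,None,.078,.38,.58,.22,.40)
cv2.imwrite('pics/bins.png',cv2.resize(np.hstack([o1,o2,o3])[:,:,::-1],None,fx=1.25,fy=1.25)); 
im,d,pose=load('w1')
o1=ortho('wrist',im,pose,.038,.54,.74,-.25,-.04); o2=ortho('wrist',im,pose,.032,.54,.74,0,.24); o3=ortho('wrist',im,pose,.078,.38,.58,.22,.40)
cv2.imwrite('pics/binsw.png',cv2.resize(np.hstack([o1,o2,o3])[:,:,::-1],None,fx=1.25,fy=1.25));
```

```text
w2 [np.float64(0.4219), np.float64(0.0213), np.float64(0.0164), np.float64(0.0116), np.float64(0.0074)]
w1 [np.float64(0.0253), np.float64(0.0212), np.float64(0.0163), np.float64(0.0114), np.float64(0.0078)]
sd [np.float64(0.0092), np.float64(0.0112), np.float64(0.0217), np.float64(0.0225), np.float64(0.025)]
```

View pics/bins.png

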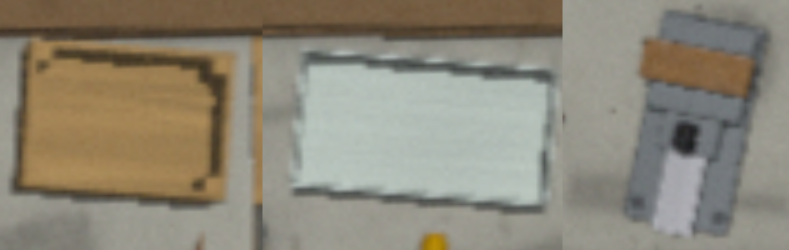

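View pics/binsw.png

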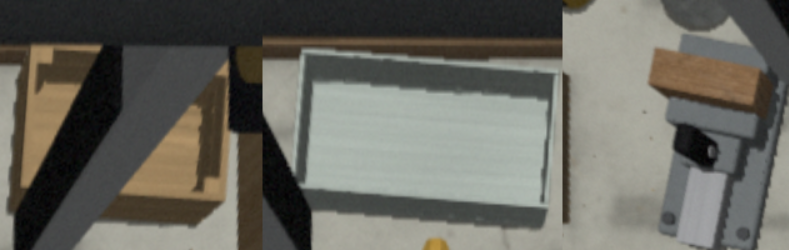

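```bash
cat > go.py <<'E'
from h import *
import sys
# usage: go.py x y z phi [tilt] ; ...   (mm, deg)
s=sense(); R=Rtool(s)
print('t %.2f pos %s phi %.1f gap %.3f F %s'%(s['time_s'],(s['ee_pos']*1000).round(1),np.degrees(np.arctan2(R[1,2],R[0,2])),s['finger_gap'],s['ft_force'].round(1)))
for a in ' '.join(sys.argv[1:]).split(','):
    v=[float(t) for t in a.split()]
    if v: plan(s['ee_pos'],R,[(np.array(v[:3])/1000,*v[3:])])
E
python3 go.py 472 306 200 78.7, 472 306 64 78.7
```

```text
t 1.67 pos [407.7  77.2 353.4] phi 89.9 gap 1.001 F [ 0.1 -0.1 -0.9]
[153.5, -64.2, 228.8] [11.2, 0.0, -0.1]
[289.5, -64.3, 228.7] [11.2, 0.0, -0.1]
```

Request:
arm_command:
  steps:
    - [[153.5,-64,229,11.2,0,0,1],[153.5,-64,229,11.2,0,0,1],[153.5,-64,229,11.2,0,0,1],[153.5,-64,229,11.2,0,0,1],[153.5,-64,229,11.2,0,0,1],[153.5,-64,229,11.2,0,0,1],[153.5,-64,229,11.2,0,0,1],[153.5,-64,229,11.2,0,0,1],[153.5,-64,229,11.2,0,0,1],[153.5,-64,229,11.2,0,0,1]]

```text
time_s: 2.5
ee_pos: [0.4714, 0.3065, 0.2007]
tcp_rot: [0.546, -0.449, 0.546, 0.449]
ft_force: [0.7, -0.3, -0.6]
finger_gap: 1.003
```

```bash
python3 - <<'E'
from h import *
snap('wrist','w2')
E
python3 go.py 472 306 64 78.7
```

```text
t 2.55 pos [472.  306.  201.5] phi 78.8 gap 0.999 F [ 0.7  0.5 -0.6]
[137.5, 0.2, -0.2] [0.1, 0.0, 0.1]
```

View pics/w2.png

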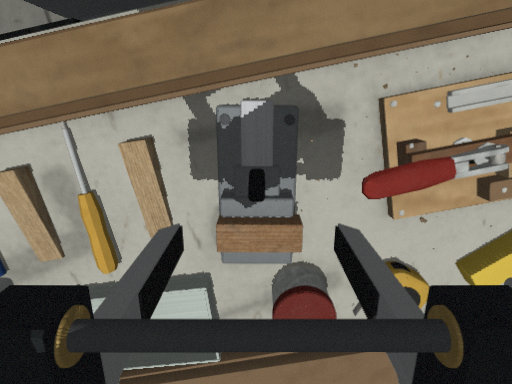

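Request:
arm_command:
  steps:
    - [[137,0,0,0,0,0,0.2],[137,0,0,0,0,0,0.2],[137,0,0,0,0,0,0.2],[137,0,0,0,0,0,0.2],[137,0,0,0,0,0,0.2],[137,0,0,0,0,0,-1],[137,0,0,0,0,0,-1],[137,0,0,0,0,0,-1],[137,0,0,0,0,0,-1],[137,0,0,0,0,0,-1],[137,0,0,0,0,0,-1]]
  grip_force: 20

```text
time_s: 3.47
ee_pos: [0.4729, 0.3058, 0.0644]
tcp_rot: [0.547, -0.449, 0.546, 0.448]
ft_force: [-0.9, 0.2, 0.5]
finger_gap: 0.258
```

```bash
python3 go.py 425 315.6 64 78.7
```

```text
t 3.47 pos [472.9 305.8  64.4] phi 78.7 gap 0.258 F [-0.9  0.2  0.5]
[0.3, 48.9, 0.2] [0.0, 0.0, 0.1]
```

Request:
arm_command:
  steps:
    - [[0,0,0,0,0,0,-1],[0,0,0,0,0,0,-1],[0,0,0,0,0,0,-1],[0,0,0,0,0,0,-1]]

```text
time_s: 3.8
ee_pos: [0.4724, 0.3044, 0.0639]
tcp_rot: [0.546, -0.449, 0.548, 0.448]
ft_force: [-3.2, -6.3, 6.6]
finger_gap: 0.165
```

Request:
arm_command:
  steps:
    - [[0,5,0,0,0,0,-1],[0,10,0,0,0,0,-1],[0,16,0,0,0,0,-1],[0,22,0,0,0,0,-1],[0,28,0,0,0,0,-1],[0,34,0,0,0,0,-1],[0,40,0,0,0,0,-1],[0,46,0,0,0,0,-1],[0,50,0,0,0,0,-1],[0,50,0,0,0,0,-1],[0,50,0,0,0,0,-1]]

```text
time_s: 4.72
ee_pos: [0.4236, 0.3142, 0.0639]
tcp_rot: [0.546, -0.449, 0.547, 0.448]
ft_force: [-1.3, -6.7, 5.1]
finger_gap: 0.17
```

```bash
python3 go.py 425 315.6 64 78.7
```

```text
t 4.72 pos [423.6 314.2  63.9] phi 78.8 gap 0.170 F [-1.3 -6.7  5.1]
[-0.1, -1.1, 1.6] [0.1, -0.2, 0.0]
```

Request:
arm_command:
  steps:
    - [[0,0,0,0,0,0,0.0],[0,0,0,0,0,0,0.0],[0,0,0,0,0,0,0.0],[-30,0,0,0,0,0,0.0],[-70,0,0,0,0,0,0.0],[-110,0,0,0,0,0,0.0],[-136,0,0,0,0,0,0.3],[-136,0,0,0,0,0,0.3]]

```text
time_s: 5.38
ee_pos: [0.4267, 0.3173, 0.2066]
tcp_rot: [0.551, -0.45, 0.542, 0.447]
ft_force: [1.8, -0.1, 0.2]
finger_gap: 0.605
```

```bash
python3 - <<'E'
from h import *
im,d,s=snap('wrist','w3'); im,d,pose=load('w3')
r=rect('wrist',im,pose,.060,.47,.58,.23,.35,wood); print(r[:3])
im,d,s=snap('top','t3')
cv2.imwrite('pics/t3c.png',cv2.resize(im[145:275,190:370,::-1],None,fx=4.4,fy=4.4,interpolation=cv2.INTER_CUBIC))
for b in [('pine',.025,.39,.55,-.17,-.08,wood),('w2',.016,.39,.55,-.0,.07,wood),('w1',.016,.39,.55,.14,.22,wood)]: print(b[0],rect('top',im,None,*b[1:])[:3])
E
python3 go.py 462 -122 130 75
```

```text
(array([526.7, 296. ]), array([89.5, 32. ]), 78.5)
pine (array([ 463.5, -122.3]), array([122.2,  47.9]), -15.0)
w2 (array([471. ,  29.2]), array([120. ,  31.5]), 0.0)
w1 (array([466.5, 177.4]), array([118.7,  30.2]), -3.3)
t 5.48 pos [423.8 315.8 200.3] phi 78.7 gap 0.642 F [-0.4 -0.1 -0.3]
[69.9, -122.9, -421.9] [3.7, 0.1, 0.1]
```

View pics/w3.png

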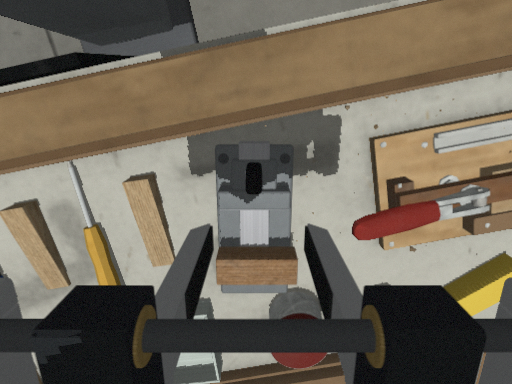

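View pics/t3c.png

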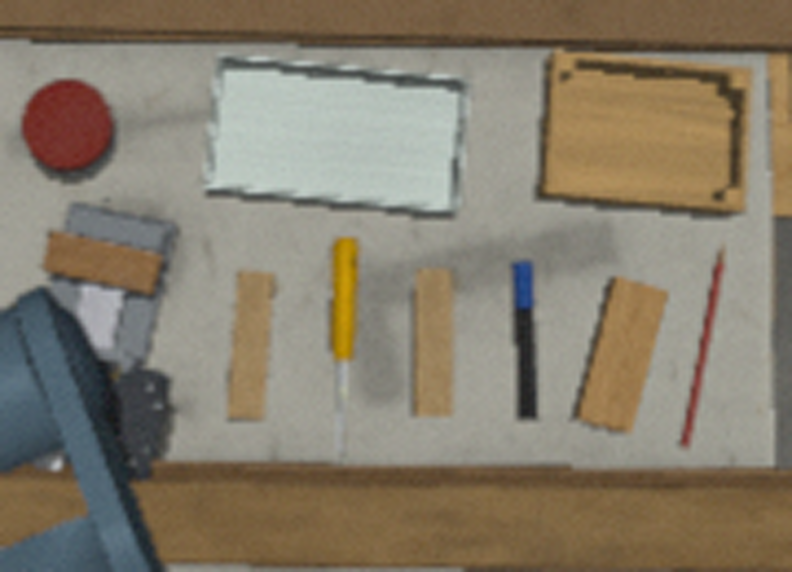

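```bash
python3 go.py 400 -130 300 86
```

```text
t 5.48 pos [423.8 315.8 200.3] phi 78.7 gap 0.642 F [-0.4 -0.1 -0.3]
[-100.2, -64.0, -441.7] [-7.3, 0.1, 0.1]
```

Request:
arm_command:
  steps:
    - [[-100,-64,-440,-7,0,0,1],[-100,-64,-440,-7,0,0,1],[-100,-64,-440,-7,0,0,1],[-100,-64,-440,-7,0,0,1],[-100,-64,-440,-7,0,0,1],[-100,-64,-440,-7,0,0,1],[-100,-64,-440,-7,0,0,1],[-100,-64,-440,-7,0,0,1],[-100,-64,-440,-7,0,0,1],[-100,-64,-440,-7,0,0,1],[-100,-64,-440,-7,0,0,1],[-100,-64,-440,-7,0,0,1]]

```text
time_s: 6.48
ee_pos: [0.3992, -0.1341, 0.2989]
tcp_rot: [0.52, -0.479, 0.521, 0.479]
ft_force: [-0.7, -0.3, 0.2]
finger_gap: 1.001
```

```bash
python3 go.py
python3 - <<'E'
from h import *
im,d,s=snap('wrist','w4'); im,d,pose=load('w4')
r=rect('wrist',im,pose,.025,.38,.55,-.18,-.07,wood); print(r[:3])
o1=ortho('wrist',im,pose,.038,.56,.73,-.25,-.04)
cv2.imwrite('pics/cr4.png',cv2.resize(o1[:,:,::-1],None,fx=3.5,fy=3.5,interpolation=cv2.INTER_CUBIC))
E
```

```text
t 6.48 pos [ 399.2 -134.1  298.9] phi 85.2 gap 1.001 F [-0.7 -0.3  0.2]
(array([ 462.5, -122.7]), array([120.6,  45.5]), -15.1)
```

View pics/cr4.png

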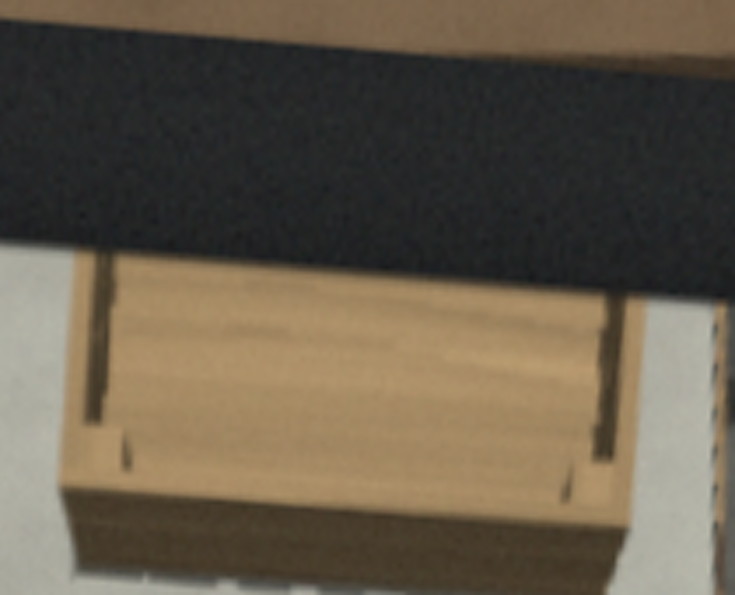

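View pics/w4.png

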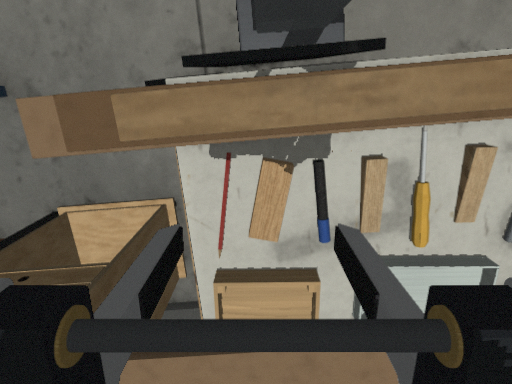

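```bash
python3 go.py 462.6 -122.5 100 74.9, 462.6 -122.5 25 74.9
```

```text
t 6.53 pos [ 399.3 -131.2  298. ] phi 85.3 gap 0.997 F [ 1.1  0.8 -0.4]
[197.8, -62.9, 13.6] [10.4, 0.1, -0.1]
[272.8, -63.0, 13.5] [10.4, 0.1, -0.1]
```

Request:
arm_command:
  steps:
    - [[198,-63,13.5,10.4,0,0,1],[198,-63,13.5,10.4,0,0,1],[198,-63,13.5,10.4,0,0,1],[198,-63,13.5,10.4,0,0,1],[198,-63,13.5,10.4,0,0,1],[198,-63,13.5,10.4,0,0,1],[198,-63,13.5,10.4,0,0,0.6],[230,-63,13.5,10.4,0,0,0.6],[260,-63,13.5,10.4,0,0,0.6],[273,-63,13.5,10.4,0,0,0.6],[273,-63,13.5,10.4,0,0,0.6],[273,-63,13.5,10.4,0,0,-0.4]]
  grip_force: 25

```text
time_s: 7.53
ee_pos: [0.4649, -0.1201, 0.0287]
tcp_rot: [0.56, -0.433, 0.559, 0.431]
ft_force: [-0.5, -0.3, 1.1]
finger_gap: 0.759
```

Request:
arm_command:
  steps:
    - [[0,0,0,0,0,0,-0.6],[0,0,0,0,0,0,-0.6],[0,0,0,0,0,0,-0.6],[0,0,0,0,0,0,-0.6],[0,0,0,0,0,0,-0.6]]

```text
time_s: 7.95
ee_pos: [0.4647, -0.1203, 0.0277]
tcp_rot: [0.56, -0.433, 0.56, 0.431]
ft_force: [-0.5, 1.2, 6.5]
finger_gap: 0.474
```

```bash
python3 go.py 462.6 -122.5 110 74.9, 629.5 -141 110 -4
```

```text
t 7.95 pos [ 464.7 -120.3   27.7] phi 75.3 gap 0.474 F [-0.5  1.2  6.5]
[-82.3, 1.3, -2.7] [0.4, -0.0, 0.1]
[-82.0, -164.8, 21.7] [79.3, 0.1, 0.1]
```

Request:
arm_command:
  steps:
    - [[-40,0,0,0,0,0,-1],[-82,0,0,0,0,0,-1],[-82,-30,5,8,0,0,-1],[-82,-60,10,16,0,0,-1],[-82,-90,15,24,0,0,-1],[-82,-120,20,32,0,0,-1],[-82,-165,20,40,0,0,-1],[-82,-165,20,48,0,0,-1],[-82,-165,20,56,0,0,-1],[-82,-165,20,64,0,0,-1],[-82,-165,20,72,0,0,-1],[-82,-165,20,79.3,0,0,-1]]

```text
time_s: 8.95
ee_pos: [0.6284, -0.1422, 0.108]
tcp_rot: [0.706, -0.02, 0.707, 0.021]
ft_force: [0.0, -0.3, 0.4]
finger_gap: 0.477
```

```bash
python3 go.py 629.4 -142.5 33 -4
```

```text
t 8.95 pos [ 628.4 -142.2  108. ] phi 3.3 gap 0.477 F [ 0.  -0.3  0.4]
[75.0, -0.3, 1.1] [7.3, -0.1, -0.0]
```

Request:
arm_command:
  steps:
    - [[0,0,0,0,0,0,-1],[0,0,0,0,0,0,-1]]

```text
time_s: 9.12
ee_pos: [0.6284, -0.1423, 0.1082]
tcp_rot: [0.707, -0.024, 0.707, 0.024]
ft_force: [0.5, -0.0, -0.6]
finger_gap: 0.48
```

```bash
python3 go.py 629.4 -142.5 33.5 -4
python3 - <<'E'
from h import *
snap('wrist','w5')
E
```

```text
t 9.12 pos [ 628.4 -142.3  108.2] phi 3.9 gap 0.480 F [ 0.5 -0.  -0.6]
[74.7, -0.3, 1.0] [7.9, -0.0, -0.0]
```

View pics/w5.png

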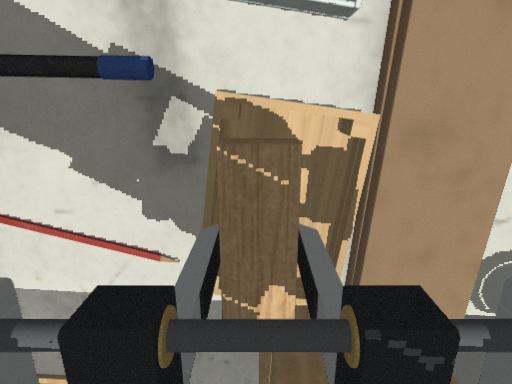

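Request:
arm_command:
  steps:
    - [[0,0,1,7,0,0,-1],[0,0,1,7.9,0,0,-1],[20,0,1,7.9,0,0,-1],[40,0,1,7.9,0,0,-1],[55,0,1,7.9,0,0,-1],[65,0,1,7.9,0,0,-1],[72,0,1,7.9,0,0,-1],[75,0,1,7.9,0,0,-1],[75,0,1,7.9,0,0,-1],[75,0,1,7.9,0,0,-1]]

```text
time_s: 10.0
ee_pos: [0.6302, -0.1425, 0.0341]
tcp_rot: [0.707, 0.025, 0.706, -0.026]
ft_force: [-0.2, -0.2, -0.7]
finger_gap: 0.476
```

```bash
python3 go.py 629.4 -142.5 33 -4
```

```text
t 10.00 pos [ 630.2 -142.5   34.1] phi -4.2 gap 0.476 F [-0.2 -0.2 -0.7]
[1.1, -0.0, -0.8] [-0.2, 0.1, 0.0]
```

Request:
arm_command:
  steps:
    - [[0,0,0,0,0,0,0.05],[0,0,0,0,0,0,0.05],[0,0,0,0,0,0,0.05],[-35,0,0,0,0,0,0.05],[-50,0,0,0,0,0,-1],[-50,0,40,0,0,0,-1],[-50,0,40,0,0,0,-1],[-50,0,40,0,0,0,-1],[-50,0,40,0,0,0,-1],[-50,0,40,0,0,0,-1],[-50,0,40,0,0,0,-1]]

```text
time_s: 10.92
ee_pos: [0.6688, -0.1452, 0.0835]
tcp_rot: [0.706, 0.026, 0.707, -0.026]
ft_force: [0.1, -0.2, 0.3]
finger_gap: 0.068
```

```bash
python3 go.py 670.4 -143.9 31 -4
python3 - <<'E'
from h import *
snap('wrist','w6');snap('top','t6')
im,d,pose=load('w6')
cv2.imwrite('pics/w6o.png',cv2.resize(np.hstack([ortho('wrist',im,pose,.031,.56,.73,-.25,-.04),ortho('top',load('t6')[0],None,.031,.56,.73,-.25,-.04)])[:,:,::-1],None,fx=1.9,fy=1.9))
E
```

```text
t 10.92 pos [ 668.8 -145.2   83.5] phi -4.2 gap 0.068 F [ 0.1 -0.2  0.3]
[52.5, 1.4, 1.6] [-0.2, -0.0, -0.0]
```

View pics/w6o.png

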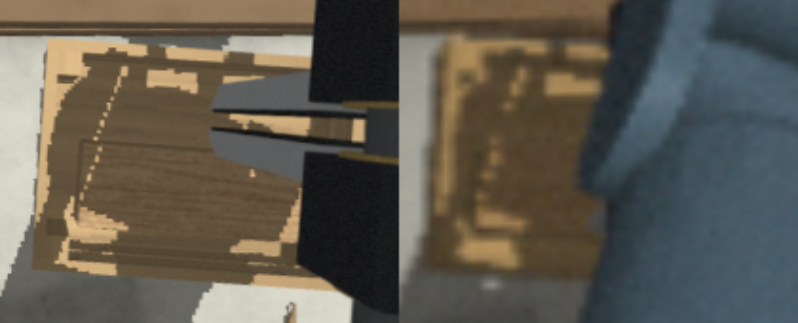

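Request:
arm_command:
  steps:
    - [[30,1,2,0,0,0,-1],[52,1,2,0,0,0,-1],[52,1,2,0,0,0,-1],[52,1,-3,0,0,0,-1],[52,1,-7,0,0,0,-1],[52,1,-11,0,0,0,-1],[52,1,-14,0,0,0,-1],[52,1,-17,0,0,0,-1],[52,1,-20,0,0,0,-1],[52,1,-21,0,0,0,-1],[52,1,-21,0,0,0,-1]]

```text
time_s: 11.93
ee_pos: [0.6495, -0.143, 0.0325]
tcp_rot: [0.708, 0.026, 0.706, -0.026]
ft_force: [2.7, 0.5, 1.7]
finger_gap: 0.007
```

Request:
arm_command:
  steps:
    - [[0,0,1,0,0,0,-1],[-40,0,1,0,0,0,-1],[-80,0,1,0,0,0,0],[-120,60,1,0,0,0,0],[-160,100,1,0,0,0,0],[-160,140,1,0,0,0,0],[-160,140,1,0,0,0,0]]

```text
time_s: 12.52
ee_pos: [0.6598, -0.0018, 0.1933]
tcp_rot: [0.707, 0.026, 0.706, -0.026]
ft_force: [0.4, 0.2, -0.1]
finger_gap: 0.32
```

```bash
python3 go.py 465 178 150 85
python3 - <<'E'
from h import *
snap('wrist','w7');snap('top','t7')
im,d,pose=load('w7')
cv2.imwrite('pics/w7o.png',cv2.resize(np.hstack([ortho('wrist',im,pose,.031,.56,.73,-.25,-.04),ortho('top',load('t7')[0],None,.031,.56,.73,-.25,-.04)])[:,:,::-1],None,fx=1.9,fy=1.9))
E
```

```text
t 12.52 pos [659.8  -1.8 193.3] phi -4.2 gap 0.320 F [ 0.4  0.2 -0.1]
[43.1, 164.9, -207.6] [-89.2, 0.0, 0.0]
```

View pics/w7o.png

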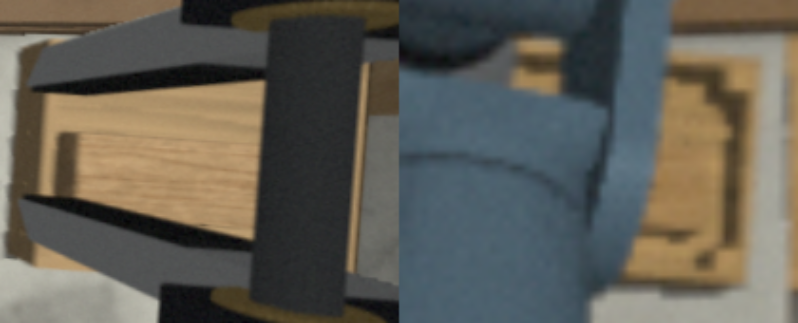

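Run:
```python
from h import *
im,d,pose=load('w7'); P=cloud('wrist',d,pose)
ys=-.10
for x in np.arange(.575,.705,.005):
    uv=proj('wrist',[[x,-.11,.031]],pose)[0].round().astype(int); 
    print(round(x,3),uv,P[uv[1],uv[0]].round(3),im[uv[1],uv[0]])
```

```text
0.575 [193 275] [ 0.566 -0.129 -0.   ] [181 181 168]
0.58 [197 274] [0.633 0.009 0.232] [86 89 85]
0.585 [202 274] [0.635 0.01  0.232] [81 83 82]
0.59 [206 274] [0.637 0.01  0.233] [82 84 83]
0.595 [210 274] [0.639 0.009 0.232] [85 87 85]
0.6 [214 273] [0.641 0.01  0.232] [84 85 84]
0.605 [219 273] [0.642 0.009 0.231] [81 81 83]
0.61 [223 273] [0.644 0.008 0.229] [15 14 16]
0.615 [227 272] [0.644 0.002 0.219] [14 13 17]
0.62 [232 272] [ 0.621 -0.11   0.031] [178 145 105]
0.625 [236 272] [ 0.625 -0.11   0.031] [185 153 111]
0.63 [240 272] [ 0.63  -0.11   0.031] [179 146 106]
0.635 [245 271] [ 0.636 -0.11   0.031] [168 132  92]
0.64 [249 271] [ 0.64  -0.11   0.032] [173 144 104]
0.645 [253 271] [ 0.645 -0.11   0.031] [192 159 117]
0.65 [257 270] [ 0.65  -0.109  0.032] [175 141 101]
0.655 [262 270] [ 0.655 -0.109  0.032] [180 148 107]
0.66 [266 270] [ 0.66  -0.124  0.007] [183 155 110]
0.665 [270 270] [ 0.664 -0.125  0.006] [189 159 114]
0.67 [275 269] [ 0.671 -0.125  0.005] [175 148 107]
0.675 [279 269] [ 0.676 -0.125  0.006] [174 146 105]
0.68 [283 269] [ 0.681 -0.126  0.005] [172 144 105]
0.685 [288 268] [ 0.674 -0.004  0.209] [16 19 21]
0.69 [292 268] [0.675 0.005 0.225] [24 27 27]
0.695 [296 268] [0.677 0.007 0.227] [86 86 87]
0.7 [301 268] [0.679 0.007 0.228] [81 84 84]
```

View pics/w7.png

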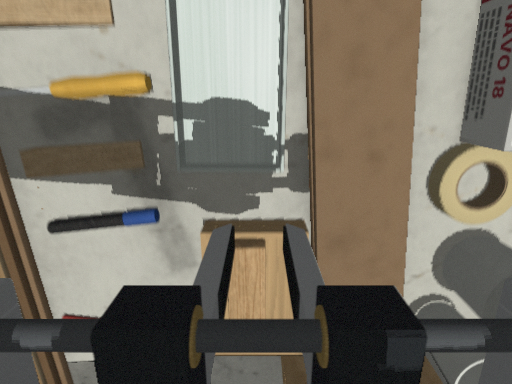

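Run:
```python
from h import *
im,d,s=snap('wrist','w8'); im,d,pose=load('w8'); P=cloud('wrist',d,pose); print(pose)
m=(P[...,1]<-.09)&(P[...,1]>-.17)&(abs(P[...,2]-.031)<.003)&(P[...,0]>.585)&(P[...,0]<.7)
for y in np.arange(-.14,-.085,.01):
    k=m&(abs(P[...,1]-y)<.003); print(round(y,3),P[k][:,0].min().round(4) if k.any() else None,P[k][:,0].max().round(4) if k.any() else None,k.sum())
m2=(P[...,1]<-.05)&(P[...,1]>-.17)&(abs(P[...,2]-.038)<.002)&(P[...,0]>.56)&(P[...,0]<.71)
Q=P[m2];print(len(Q),Q.min(0),Q.max(0))
im,d,_=load('t7');P=cloud('top',d)
for y in (-.17,-.18,-.185):
  for x in np.arange(.58,.71,.006):
    uv=proj('top',[[x,y,.031]])[0].round().astype(int); print((x*1000).round(),P[uv[1],uv[0]][2].round(3),end='; ')
  print()
```

```text
(array([0.66089563, 0.00123768, 0.19449525]), array([ 0.70799452,  0.02403999,  0.70540554, -0.02385083]))
-0.14 0.6121 0.6568 165
-0.13 0.613 0.6574 163
-0.12 0.6141 0.658 179
-0.11 0.6142 0.6587 177
-0.1 0.6149 0.6593 188
-0.09 0.6171 0.6597 93
434 [ 0.591413   -0.16991397  0.0360051 ] [ 0.70134133 -0.05572642  0.03943154]
580.0 -0.002; 586.0 0.04; 592.0 0.008; 598.0 0.007; 604.0 0.009; 610.0 0.035; 616.0 0.032; 622.0 0.519; 628.0 0.519; 634.0 0.521; 640.0 0.522; 646.0 0.521; 652.0 0.522; 658.0 0.521; 664.0 0.522; 670.0 0.519; 676.0 0.518; 682.0 0.516; 688.0 0.514; 694.0 0.516; 700.0 0.514; 706.0 0.514; 
580.0 0.0; 586.0 0.035; 592.0 0.01; 598.0 0.006; 604.0 0.006; 610.0 0.033; 616.0 0.032; 622.0 0.032; 628.0 0.027; 634.0 0.032; 640.0 0.03; 646.0 0.033; 652.0 0.032; 658.0 0.007; 664.0 0.006; 670.0 0.008; 676.0 0.009; 682.0 0.004; 688.0 0.007; 694.0 0.515; 700.0 0.517; 706.0 0.514; 
580.0 0.006; 586.0 0.044; 592.0 0.006; 598.0 0.007; 604.0 0.01; 610.0 0.032; 616.0 0.03; 622.0 0.034; 628.0 0.031; 634.0 0.031; 640.0 0.031; 646.0 0.033; 652.0 0.033; 658.0 0.007; 664.0 0.004; 670.0 0.006; 676.0 0.005; 682.0 0.011; 688.0 0.011; 694.0 0.027; 700.0 0.042; 706.0 0.003;
```

```bash
python3 go.py 673 -144 90 -4, 673 -144 32 -4, 649 -142.3 32 -4
```

```text
t 12.67 pos [660.1  -1.  192.6] phi -4.0 gap 0.450 F [ 0.6  0.2 -0.1]
[102.7, -141.7, 22.7] [0.0, 0.1, 0.0]
[160.7, -141.6, 22.6] [0.0, 0.1, 0.0]
[160.7, -141.6, -1.5] [0.0, 0.1, 0.0]
```

Request:
arm_command:
  steps:
    - [[60,-40,10,0,0,0,-1],[80,-80,23,0,0,0,-1],[100,-120,23,0,0,0,-1],[100,-142,23,0,0,0,-1],[100,-142,23,0,0,0,-1],[130,-142,23,0,0,0,-1],[160,-142,23,0,0,0,-1],[160,-142,23,0,0,0,-1],[160,-142,17,0,0,0,-1],[160,-142,12,0,0,0,-1],[160,-142,8,0,0,0,-1],[160,-142,4,0,0,0,-1]]

```text
time_s: 13.67
ee_pos: [0.653, -0.145, 0.0322]
tcp_rot: [0.707, 0.026, 0.706, -0.026]
ft_force: [-0.1, 0.4, 0.8]
finger_gap: 0.006
```

Request:
arm_command:
  steps:
    - [[0,0,-3,0,0,0,-1],[0,0,-6,0,0,0,-1],[0,0,-6,0,0,0,-1],[0,0,-6,0,0,0,-1]]

```text
time_s: 14.0
ee_pos: [0.6494, -0.1447, 0.0331]
tcp_rot: [0.709, 0.026, 0.705, -0.026]
ft_force: [5.6, 1.1, -0.4]
finger_gap: 0.006
```

```bash
cat > pine.py <<'E'
from h import *
import sys
f=sys.argv[1]
im,d,s=snap('wrist',f); im,d,pose=load(f); P=cloud('wrist',d,pose); print(pose[0])
m=(abs(P[...,2]-.031)<.003)&(P[...,0]>.58)&(P[...,0]<.71)
for y in np.arange(-.19,-.085,.02):
    k=m&(abs(P[...,1]-y)<.003); print(round(y,3),P[k][:,0].min().round(4) if k.any() else None,P[k][:,0].max().round(4) if k.any() else None,k.sum())
E
python3 pine.py w9
```

```text
[ 0.6494161  -0.1447162   0.03306622]
-0.19 None None 0
-0.17 0.5889 0.6961 121
-0.15 0.5905 0.6976 725
-0.13 0.5916 0.6991 868
-0.11 0.593 0.7005 947
-0.09 0.5944 0.7018 1047
```

View pics/w9.png

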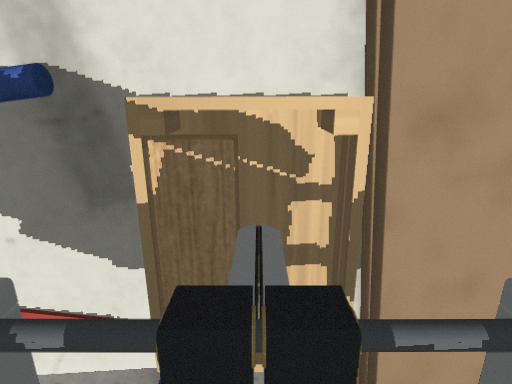

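Request:
arm_command:
  steps:
    - [[0,0,2,0,0,0,-1],[0,0,3,0,0,0,-1],[-30,0,3,0,0,0,-1],[-70,0,3,0,0,0,-1],[-90,0,3,0,0,0,-0.5],[-90,0,3,0,0,0,0]]

```text
time_s: 14.55
ee_pos: [0.6537, -0.1461, 0.1281]
tcp_rot: [0.71, 0.025, 0.703, -0.027]
ft_force: [-0.3, -0.0, -0.1]
finger_gap: 0.109
```

```bash
python3 pine.py w10; python3 go.py 465.5 178 150 85.5
```

```text
[ 0.65366984 -0.14611784  0.12806776]
-0.19 0.5879 0.6946 170
-0.17 0.5892 0.6962 278
-0.15 0.5905 0.6975 363
-0.13 0.592 0.699 386
-0.11 0.5935 0.7003 415
-0.09 0.5948 0.7021 435
t 14.60 pos [ 652.1 -145.5  124.8] phi -4.2 gap 0.153 F [ 0.2  0.4 -0.4]
[-26.9, 309.0, -209.6] [-89.7, 0.1, 0.3]
```

View pics/w10.png

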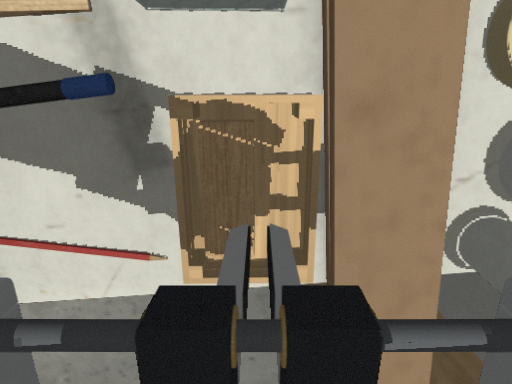

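Run:
```python
from h import *
im,d,pose=load('w10'); P=cloud('wrist',d,pose)
for y in (-.085,-.095,-.105,-.115):
    zs=[]
    for x in np.arange(.586,.706,.002):
        uv=proj('wrist',[[x,y,.031]],pose)[0].round().astype(int); zs.append((int(round(x*1000)),int(P[uv[1],uv[0]][2]*1000)))
    print(y,zs)
im,d,s=snap('top','t10')
for b in [('w2',.016,.39,.55,-.03,.07,wood),('w1',.016,.39,.55,.14,.22,wood),('oak',.060,.48,.57,.23,.35,wood)]: print(b[0],rect('top',im,None,*b[1:])[:3])
```

```text
-0.085 [(586, 0), (588, 38), (590, 36), (592, 38), (594, 36), (596, 29), (598, 22), (600, 10), (602, 4), (604, 7), (606, 5), (608, 5), (610, 31), (612, 31), (614, 31), (616, 30), (618, 31), (620, 31), (622, 30), (624, 30), (626, 31), (628, 30), (630, 31), (632, 32), (634, 31), (636, 29), (638, 30), (640, 31), (642, 30), (644, 30), (646, 31), (648, 30), (650, 30), (652, 29), (654, 30), (656, 5), (658, 6), (660, 5), (662, 5), (664, 5), (666, 6), (668, 4), (670, 6), (672, 6), (674, 5), (676, 7), (678, 5), (680, 6), (682, 6), (684, 4), (686, 6), (688, 5), (690, 4), (692, 6), (694, 6), (696, 4), (698, 6), (700, 19), (702, 33), (704, 37)]
-0.095 [(586, 0), (588, 38), (590, 38), (592, 38), (594, 38), (596, 21), (598, 18), (600, 4), (602, 6), (604, 4), (606, 6), (608, 6), (610, 31), (612, 31), (614, 30), (616, 30), (618, 30), (620, 31), (622, 30), (624, 31), (626, 29), (628, 31), (630, 32), (632, 30), (634, 30), (636, 30), (638, 29), (640, 29), (642, 30), (644, 31), (646, 30), (648, 31), (650, 30), (652, 30), (654, 7), (656, 7), (658, 5), (660, 6), (662, 5), (664, 6), (666, 6), (668, 6), (67
[... 927 characters left out ...]
04, 6), (606, 4), (608, 30), (610, 30), (612, 30), (614, 32), (616, 31), (618, 32), (620, 30), (622, 31), (624, 30), (626, 31), (628, 30), (630, 32), (632, 30), (634, 30), (636, 31), (638, 30), (640, 31), (642, 30), (644, 30), (646, 31), (648, 30), (650, 30), (652, 32), (654, 6), (656, 6), (658, 5), (660, 5), (662, 5), (664, 6), (666, 5), (668, 6), (670, 6), (672, 6), (674, 5), (676, 5), (678, 5), (680, 6), (682, 6), (684, 5), (686, 4), (688, 5), (690, 5), (692, 7), (694, 6), (696, 7), (698, 21), (700, 31), (702, 37), (704, 36)]
w2 (array([471. ,  29.2]), array([120. ,  31.5]), 0.0)
w1 (array([466.4, 177.5]), array([119. ,  30.2]), -3.3)
oak (array([527.5, 295.4]), array([90.7, 32.4]), 78.9)
```

Run:
```python
from h import *
im,d,pose=load('w9'); P=cloud('wrist',d,pose)
for y in (-.085,-.095,-.105,-.115):
    zs=[]
    for x in np.arange(.586,.706,.003):
        uv=proj('wrist',[[x,y,.031]],pose)[0].round().astype(int); zs.append((int(round(x*1000)),int(P[uv[1],uv[0]][2]*1000)))
    print(y,zs)
# finger extents near tips
m=(P[...,2]<.09)&(P[...,2]>.02)&(abs(P[...,1]+.1447)<.02)
ii=np.argwhere(m); print(len(ii)); 
for z0 in (.03,.035,.04,.05,.06,.07):
    k=m&(abs(P[...,2]-z0)<.003); print(z0,P[k][:,0].min(),P[k][:,0].max(),P[k][:,1].min(),P[k][:,1].max()) if k.any() else None
```

```text
-0.085 [(586, 0), (589, 39), (592, 38), (595, 32), (598, 29), (601, 31), (604, 31), (607, 31), (610, 32), (613, 31), (616, 31), (619, 30), (622, 31), (625, 31), (628, 32), (631, 31), (634, 31), (637, 31), (640, 31), (643, 6), (646, 7), (649, 6), (652, 7), (655, 5), (658, 6), (661, 6), (664, 7), (667, 6), (670, 6), (673, 4), (676, 5), (679, 6), (682, 5), (685, 5), (688, 6), (691, 6), (694, 6), (697, 13), (700, 22), (703, 35)]
-0.095 [(586, 38), (589, 37), (592, 37), (595, 29), (598, 30), (601, 31), (604, 31), (607, 31), (610, 31), (613, 31), (616, 30), (619, 31), (622, 30), (625, 31), (628, 32), (631, 31), (634, 31), (637, 32), (640, 29), (643, 5), (646, 5), (649, 6), (652, 5), (655, 7), (658, 5), (661, 6), (664, 6), (667, 4), (670, 6), (673, 6), (676, 6), (679, 6), (682, 6), (685, 6), (688, 6), (691, 5), (694, 6), (697, 15), (700, 25), (703, 36)]Traceback (most recent call last):
  File "<stdin>", line 6, in <module>
ValueError: cannot convert float NaN to integer
```

```bash
python3 go.py 674 -144.5 80 -4, 674 -144.5 32 -4, 651 -143 32 -4
```

```text
t 14.65 pos [ 650.5 -144.9  122.1] phi -4.2 gap 0.192 F [ 0.5  0.3 -0.8]
[42.1, 2.2, 23.3] [-0.2, 0.0, 0.0]
[90.1, 2.2, 23.3] [-0.2, 0.0, 0.0]
[90.1, 2.0, 0.3] [-0.2, 0.0, 0.0]
```

Request:
arm_command:
  steps:
    - [[0,0,23,0,0,0,-1],[40,0,23,0,0,0,-1],[60,0,23,0,0,0,-1],[90,0,23,0,0,0,-1],[90,0,23,0,0,0,-1],[90,0,18,0,0,0,-1],[90,0,13,0,0,0,-1],[90,0,9,0,0,0,-1],[90,0,5,0,0,0,-1],[90,0,2,0,0,0,-1],[90,0,0,0,0,0,-1],[90,0,-1,0,0,0,-1]]

```text
time_s: 15.65
ee_pos: [0.6494, -0.1447, 0.0317]
tcp_rot: [0.707, 0.026, 0.706, -0.026]
ft_force: [1.8, 0.5, -0.5]
finger_gap: 0.005
```

Request:
arm_command:
  steps:
    - [[0,0,0,0,0,0,-1],[0,0,1,0,0,0,-1],[0,0,2,0,0,0,-1],[0,0,5,0,0,0,-1],[0,0,10,0,0,0,-1],[0,0,12,0,0,0,-1]]

```text
time_s: 16.15
ee_pos: [0.6622, -0.1458, 0.0315]
tcp_rot: [0.707, 0.026, 0.706, -0.026]
ft_force: [-0.2, -0.2, 0.0]
finger_gap: 0.004
```

```bash
cat > prof.py <<'E'
from h import *
import sys
f=sys.argv[1]; z0=float(sys.argv[2]) if len(sys.argv)>2 else .031
im,d,s=snap('wrist',f); im,d,pose=load(f); P=cloud('wrist',d,pose); print(pose[0])
for y in (-.085,-.1,-.115):
    zs=[]
    for x in np.arange(.586,.706,.003):
        uv=proj('wrist',[[x,y,z0]],pose)[0].round().astype(int)
        if 0<=uv[0]<512 and 0<=uv[1]<384:
          v=P[uv[1],uv[0]][2]; zs.append((int(round(x*1000)),-1 if np.isnan(v) else int(round(v*1000))))
    print(y,zs)
E
python3 prof.py w11
```

```text
[ 0.66220668 -0.14577643  0.03153525]
-0.085 [(586, 38), (589, 38), (592, 38), (595, 31), (598, 32), (601, 31), (604, 31), (607, 31), (610, 31), (613, 32), (616, 31), (619, 31), (622, 31), (625, 31), (628, 31), (631, 32), (634, 32), (637, 30), (640, 31), (643, 16), (646, 6), (649, 6), (652, 6), (655, 5), (658, 6), (661, 6), (664, 8), (667, 7), (670, 6), (673, 7), (676, 7), (679, 6), (682, 6), (685, 7), (688, 5), (691, 7), (694, 5), (697, 7), (700, 22), (703, 37)]
-0.1 [(586, 37), (589, 39), (592, 36), (595, 30), (598, 32), (601, 31), (604, 32), (607, 31), (610, 31), (613, 30), (616, 31), (619, 31), (622, 31), (625, 31), (628, 31), (631, 30), (634, 31), (637, 31), (640, 29), (643, 5), (646, 6), (649, 7), (652, 7), (655, 6), (658, 6), (661, 6), (664, 5), (667, 7), (670, 6), (673, 6), (676, 6), (679, 7), (682, 6), (685, 7), (688, 6), (691, 6), (694, 6), (697, 13), (700, 27), (703, 37)]
-0.115 [(586, 38), (589, 38), (592, 34), (595, 29), (598, 31), (601, 31), (604, 31), (607, 31), (610, 31), (613, 31), (616, 31), (619, 32), (622, 31), (625, 32), (628, 31), (631, 31), (634, 30), (637, 30), (640, 22), (643, 7), (646, 6), (649, 7), (652, 7), (655, 5), (658, 6), (661, 7), (664, 6), (667, 6), (670, 7), (673, 6), (676, 6), (679, 6), (682, 5), (685, 7), (688, 7), (691, 6), (694, 7), (697, 17), (700, 32), (703, 38)]
```

```bash
python3 go.py 465.3 178 130 85.6, 465.3 178 21.5 85.6
```

```text
t 16.20 pos [ 662.3 -145.8   31.6] phi -4.2 gap 0.003 F [ 0.5 -0.1 -0.4]
[-98.6, 308.5, -220.1] [-89.8, 0.0, 0.0]
[9.9, 308.5, -220.2] [-89.8, 0.0, 0.0]
```

Request:
arm_command:
  steps:
    - [[-40,0,0,0,0,0,-1],[-80,0,0,0,0,0,-1],[-98,20,-10,-7,0,0,0],[-98,50,-30,-14,0,0,0],[-98,80,-50,-21,0,0,0],[-98,110,-70,-28,0,0,0.2],[-98,140,-95,-35,0,0,0.2],[-98,170,-120,-42,0,0,0.2],[-98,200,-145,-49,0,0,0.2],[-98,230,-170,-56,0,0,0.2],[-98,260,-195,-63,0,0,0.2],[-98,290,-215,-70,0,0,0.2]]

```text
time_s: 17.2
ee_pos: [0.4665, 0.1607, 0.1295]
tcp_rot: [0.593, -0.386, 0.593, 0.386]
ft_force: [-0.1, 0.6, 0.2]
finger_gap: 0.599
```

Request:
arm_command:
  steps:
    - [[0,0,0,-7,0,0,0.2],[0,0,0,-14,0,0,0.2],[0,0,0,-19.8,0,0,0.2],[0,0,0,-19.8,0,0,0.2]]

```text
time_s: 17.53
ee_pos: [0.4682, 0.1597, 0.1297]
tcp_rot: [0.518, -0.481, 0.518, 0.481]
ft_force: [-0.3, -0.5, 0.5]
finger_gap: 0.599
```

```bash
python3 - <<'E'
from h import *
im,d,s=snap('wrist','w12'); im,d,pose=load('w12')
r=rect('wrist',im,pose,.016,.39,.54,.13,.225,wood); print(r[:3],r[5])
r=rect('wrist',im,pose,.016,.39,.54,.0,.08,wood); print(r[:3],r[5])
E
python3 go.py 465.3 178 130 85.6, 465.3 178 21.5 85.6
```

```text
(array([499.9, 175.6]), array([43. , 29.1]), -3.9) [500.8728  175.61166]
(array([468.7,  29.6]), array([115.9,  30.8]), 4.4) [467.9069    29.252274]
t 17.58 pos [468.3 159.5 129.6] phi 85.5 gap 0.596 F [-0.9 -0.6  0.5]
[-0.4, 4.4, 18.2] [-0.1, 0.0, 0.0]
[108.1, 4.5, 18.2] [-0.1, 0.0, 0.0]
```

View pics/w12.png

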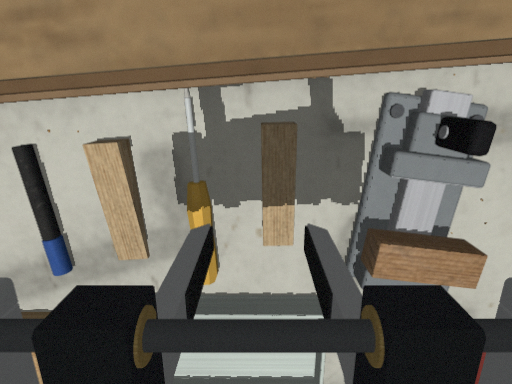

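Request:
arm_command:
  steps:
    - [[0,4.5,18,0,0,0,0.2],[20,4.5,18,0,0,0,0.2],[60,4.5,18,0,0,0,0.2],[90,4.5,18,0,0,0,0.2],[108,4.5,18,0,0,0,0.2],[108,4.5,18,0,0,0,0.2],[108,4.5,18,0,0,0,-1],[108,4.5,18,0,0,0,-1],[108,4.5,18,0,0,0,-1],[108,4.5,18,0,0,0,-1],[108,4.5,18,0,0,0,-1],[108,4.5,18,0,0,0,-1]]

```text
time_s: 18.58
ee_pos: [0.4652, 0.1776, 0.0216]
tcp_rot: [0.519, -0.48, 0.519, 0.48]
ft_force: [0.5, -0.3, 0.8]
finger_gap: 0.314
```

```bash
python3 go.py 668 -143.5 110 -4
```

```text
t 18.58 pos [465.2 177.6  21.6] phi 85.6 gap 0.314 F [ 0.5 -0.3  0.8]
[-88.3, -227.0, -304.5] [89.6, 0.0, 0.0]
```

Request:
arm_command:
  steps:
    - [[-40,0,0,0,0,0,-1],[-88,0,0,0,0,0,-1],[-88,-20,-28,7,0,0,-1],[-88,-40,-56,14,0,0,-1],[-88,-60,-84,21,0,0,-1],[-88,-80,-112,28,0,0,-1],[-88,-100,-140,35,0,0,-1],[-88,-120,-168,42,0,0,-1],[-88,-140,-196,49,0,0,-1],[-88,-160,-220,56,0,0,-1],[-88,-180,-245,63,0,0,-1],[-88,-200,-270,70,0,0,-1]]

```text
time_s: 19.58
ee_pos: [0.6443, -0.1083, 0.1092]
tcp_rot: [0.701, -0.094, 0.701, 0.094]
ft_force: [1.2, 0.1, -0.7]
finger_gap: 0.319
```

Request:
arm_command:
  steps:
    - [[0,-10,-30,7,0,0,-1],[0,-10,-30,14,0,0,-1],[0,-10,-30,19,0,0,-1],[0,-10,-30,19,0,0,-1]]

```text
time_s: 19.92
ee_pos: [0.6172, -0.125, 0.109]
tcp_rot: [0.707, 0.022, 0.707, -0.022]
ft_force: [-0.6, 1.6, 0.8]
finger_gap: 0.317
```

```bash
python3 prof.py w13;  python3 go.py 667 -142.5 110 -4, 667 -142.5 28 -4
```

```text
[ 0.61718606 -0.12504684  0.10903065]
-0.085 [(586, 1), (589, 39), (592, 39), (595, 38), (598, 112), (601, 113), (604, 111), (607, 112), (610, 113), (613, 112), (616, 114), (619, 114), (622, 114), (625, 115), (628, 112), (631, 112), (634, 113), (637, 113), (640, 113), (643, 6), (646, 6), (649, 7), (652, 5), (655, 6), (658, 6), (661, 6), (664, 6), (667, 6), (670, 8), (673, 7), (676, 6), (679, 5), (682, 6), (685, 7), (688, 7), (691, 7), (694, 7), (697, 16), (700, 26), (703, 36)]
-0.1 [(586, 0), (589, 39), (592, 38), (595, 111), (598, 110), (601, 111), (604, 112), (607, 111), (610, 112), (613, 111), (616, 111), (619, 111), (622, 111), (625, 111), (628, 110), (631, 110), (634, 111), (637, 111), (640, 7), (643, 6), (646, 7), (649, 5), (652, 7), (655, 5), (658, 5), (661, 7), (664, 7), (667, 6), (670, 7), (673, 6), (676, 6), (679, 6), (682, 6), (685, 6), (688, 7), (691, 5), (694, 6), (697, 19), (700, 30), (703, 36)]
-0.115 [(586, 1), (589, 38), (592, 38), (595, 110), (598, 109), (601, 109), (604, 109), (607, 111), (610, 110), (613, 110), (616, 110), (619, 109), (622, 109), (625, 110), (628, 109), (631, 110), (634, 110), (637, 110), (640, 7), (643, 5), (646, 6), (649, 6), (652, 5), (655, 6), (658, 7), (661, 7), (664, 5), (667, 6), (670, 5), (673, 6), (676, 5), (679, 6), (682, 5), (685, 5), (688, 6), (691, 6), (694, 15), (697, 21), (700, 33), (703, 37)]
t 19.97 pos [ 617.4 -124.8  109.3] phi -3.3 gap 0.318 F [-0.1  1.4 -0.6]
[-0.8, -14.8, 50.6] [0.7, -0.0, -0.0]
[81.2, -14.8, 50.6] [0.7, -0.0, -0.0]
```

View pics/w13.png

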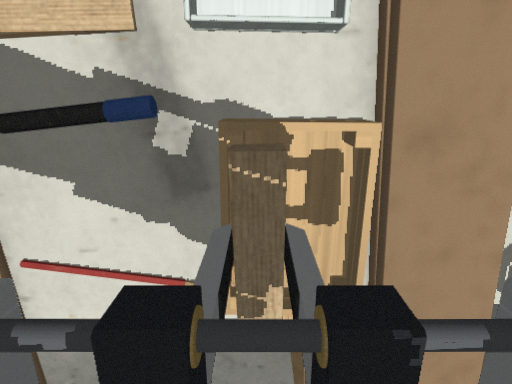

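Request:
arm_command:
  steps:
    - [[0,-15,30,0.7,0,0,-1],[0,-15,50.5,0.7,0,0,-1],[0,-15,50.5,0.7,0,0,-1],[0,-15,50.5,0.7,0,0,-1]]

```text
time_s: 20.3
ee_pos: [0.6677, -0.1424, 0.1094]
tcp_rot: [0.707, 0.024, 0.707, -0.024]
ft_force: [0.3, -0.5, 0.6]
finger_gap: 0.314
```

```bash
python3 prof.py w14;  python3 go.py 667 -142.5 28 -4
```

```text
[ 0.66766677 -0.14235836  0.10943301]
-0.085 [(586, 1), (589, 38), (592, 38), (595, 33), (598, 33), (601, 31), (604, 30), (607, 30), (610, 30), (613, 31), (616, 31), (619, 31), (622, 30), (625, 30), (628, 31), (631, 31), (634, 31), (637, 32), (640, 32), (643, 12), (646, 7), (649, 7), (652, 6), (655, 6), (658, 6), (661, 6), (664, 6), (667, 6), (670, 6), (673, 7), (676, 6), (679, 6), (682, 5), (685, 6), (688, 5), (691, 6), (694, 6), (697, 5), (700, 15), (703, 39)]
-0.1 [(586, 0), (589, 38), (592, 39), (595, 30), (598, 31), (601, 32), (604, 31), (607, 31), (610, 31), (613, 31), (616, 30), (619, 32), (622, 31), (625, 31), (628, 31), (631, 31), (634, 32), (637, 31), (640, 31), (643, 6), (646, 6), (649, 114), (652, 114), (655, 113), (658, 113), (661, 113), (664, 112), (667, 114), (670, 113), (673, 114), (676, 113), (679, 113), (682, 114), (685, 113), (688, 113), (691, 114), (694, 5), (697, 6), (700, 26), (703, 38)]
-0.115 [(586, 39), (589, 38), (592, 37), (595, 31), (598, 32), (601, 31), (604, 31), (607, 31), (610, 32), (613, 32), (616, 30), (619, 32), (622, 30), (625, 31), (628, 32), (631, 31), (634, 30), (637, 30), (640, 22), (643, 6), (646, 110), (649, 112), (652, 112), (655, 112), (658, 113), (661, 113), (664, 112), (667, 112), (670, 112), (673, 113), (676, 112), (679, 113), (682, 112), (685, 112), (688, 111), (691, 7), (694, 7), (697, 11), (700, 31), (703, 38)]
t 20.35 pos [ 666.9 -142.1  109.2] phi -4.0 gap 0.317 F [-0.6  0.5 -0.3]
[81.2, -0.4, 0.1] [0.0, -0.0, -0.0]
```

View pics/w14.png

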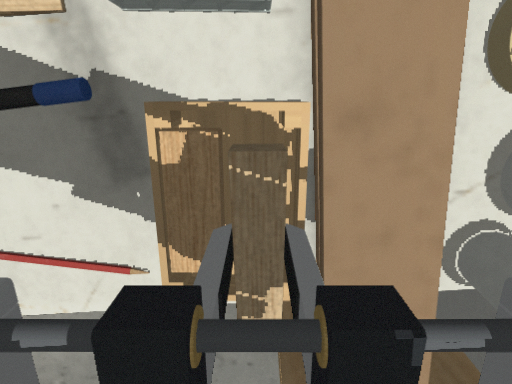

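Request:
arm_command:
  steps:
    - [[25,0,0,0,0,0,-1],[45,0,0,0,0,0,-1],[60,0,0,0,0,0,-1],[70,0,0,0,0,0,-1],[77,0,0,0,0,0,-1],[81,0,0,0,0,0,-1],[81,0,0,0,0,0,-1],[81,0,0,0,0,0,-1],[81,0,0,0,0,0,-0.3],[81,0,0,0,0,0,-0.3],[81,0,0,0,0,0,-0.3]]

```text
time_s: 21.27
ee_pos: [0.6675, -0.1428, 0.0291]
tcp_rot: [0.707, 0.025, 0.706, -0.025]
ft_force: [1.0, 0.7, 1.1]
finger_gap: 0.351
```

```bash
python3 go.py
```

```text
t 21.27 pos [ 667.5 -142.8   29.1] phi -4.1 gap 0.351 F [1.  0.7 1.1]
```

Request:
arm_command:
  steps:
    - [[-10,0,0,0,0,0,-0.3],[-25,0,0,0,0,0,-0.3],[-60,0,0,0,0,0,-0.3],[-100,0,0,0,0,0,0],[-100,0,0,0,0,0,0]]

```text
time_s: 21.68
ee_pos: [0.6724, -0.1445, 0.1401]
tcp_rot: [0.712, 0.023, 0.701, -0.027]
ft_force: [0.6, -0.3, 1.2]
finger_gap: 0.458
```

```bash
python3 - <<'E'
from h import *
snap('wrist','w15')
im,d,s=snap('top','t15')
r=rect('top',im,None,.016,.38,.56,-.05,.08,wood); print(r[:3],r[5])
cv2.imwrite('pics/t15c.png',cv2.resize(im[145:275,190:370,::-1],None,fx=3,fy=3))
E
python3 go.py 470 29.5 120 -90, 470 29.5 21.5 -90
```

```text
(array([471. ,  29.2]), array([120. ,  31.5]), 0.0) [470.80124   29.429586]
t 21.78 pos [ 669.  -143.3  133. ] phi -4.1 gap 0.493 F [-0.1  0.4 -1.6]
[11.3, 158.1, -211.0] [85.9, 0.4, -0.2]
[109.8, 158.3, -211.6] [85.9, 0.4, -0.2]
```

View pics/w15.png

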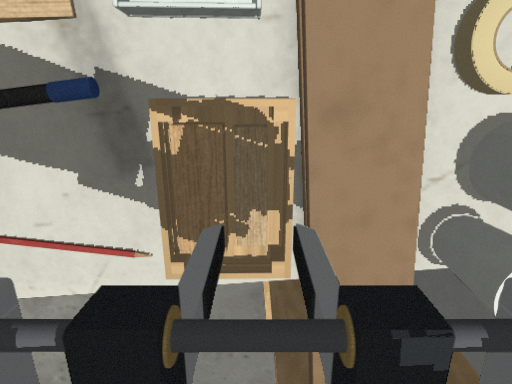

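View pics/t15c.png

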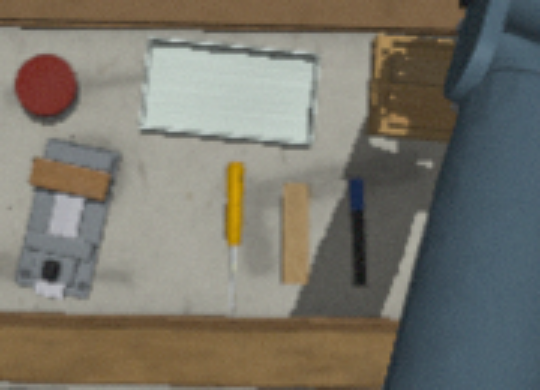

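Run:
```python
from h import *
im,d,pose=load('w15'); P=cloud('wrist',d,pose)
for y in (-.085,-.115,-.14,-.17,-.195):
    zs=[]
    for x in np.arange(.586,.706,.003):
        uv=proj('wrist',[[x,y,.025]],pose)[0].round().astype(int)
        if 0<=uv[0]<512 and 0<=uv[1]<384:
          v=P[uv[1],uv[0]]; zs.append((-1 if np.isnan(v[0]) else int(round(v[2]*1000))))
    print(y,zs)
```

```text
-0.085 [38, 39, 36, 28, 16, 6, 30, 32, 31, 31, 31, 31, 31, 31, 32, 31, 30, 31, 31, 31, 30, 5, 6, 32, 32, 31, 31, 29, 31, 31, 23, 22, 22, 6, 4, 7, 7, 7, 6, 40]
-0.115 [38, 38, 33, 19, 6, 32, 31, 31, 31, 33, 32, 31, 32, 31, 31, 31, 32, 31, 32, 30, 15, 6, 7, 27, 27, 28, 27, 28, 28, 27, 27, 28, 27, 6, 6, 6, 6, 6, 29, 40]
-0.14 [38, 36, 22, 13, 31, 30, 31, 30, 31, 30, 29, 32, 33, 32, 31, 31, 32, 32, 32, 24, 5, 6, 6, 23, 22, 24, 23, 22, 22, 24, 23, 23, 7, 7, 5, 6, 6, 17, 37, 38]
-0.17 [38, 22, 15, 31, 33, 30, 31, 30, 31, 30, 31, 31, 30, 31, 32, 33, 31, 31, 31, 6, 5, 5, 18, 17, 16, 17, 17, 17, 17, 18, 18, 17, 6, 6, 6, 6, 6, 32, 38, 38]
-0.195 [33, 18, 10, 31, 32, 31, 31, 31, 153, 153, 152, 152, 151, 152, 149, 148, 137, 122, 22, 7, 6, 13, 13, 13, 13, 13, 13, 13, 13, 12, 13, 7, 6, 6, 7, 6, 29, 40, 38, 122]
```

Request:
arm_command:
  steps:
    - [[0,10,-18,7,0,0,0],[0,25,-36,14,0,0,0],[0,40,-55,21,0,0,0.1],[0,55,-75,28,0,0,0.2],[0,70,-95,35,0,0,0.2],[0,85,-115,42,0,0,0.2],[0,100,-135,49,0,0,0.2],[5,115,-155,56,0,0,0.2],[10,130,-175,63,0,0,0.2],[10,145,-195,70,0,0,0.2],[10,158,-211,77,0,0,0.2],[10,158,-211,84,0,0,0.2]]

```text
time_s: 22.78
ee_pos: [0.464, 0.0324, 0.1165]
tcp_rot: [0.506, 0.492, 0.509, -0.494]
ft_force: [-0.2, -0.2, -0.2]
finger_gap: 0.602
```

Request:
arm_command:
  steps:
    - [[0,0,0,2,0,0,0.2],[0,0,0,2,0,0,0.2]]

```text
time_s: 22.95
ee_pos: [0.4668, 0.0306, 0.1176]
tcp_rot: [-0.499, -0.5, -0.5, 0.501]
ft_force: [0.0, 0.6, -0.8]
finger_gap: 0.599
```

```bash
python3 - <<'E'
from h import *
im,d,s=snap('wrist','w16')
E
python3 go.py 470.5 29.5 26.5 -90
```

```text
t 23.00 pos [467.1  30.4 117.7] phi -90.0 gap 0.596 F [-0.2 -0.2 -0.3]
[91.2, 3.6, 0.9] [-0.0, -0.0, 0.1]
```

View pics/w16.png

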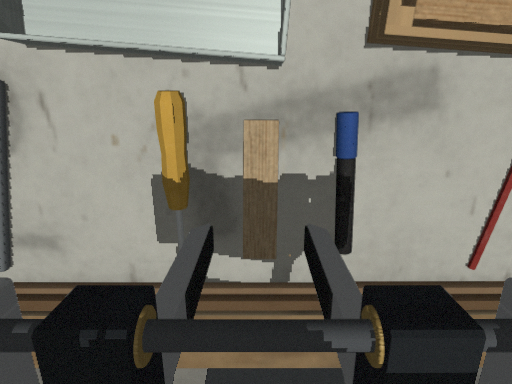

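Request:
arm_command:
  steps:
    - [[20,3.5,1,0,0,0,0.2],[55,3.5,1,0,0,0,0.2],[80,3.5,1,0,0,0,0.2],[91,3.5,1,0,0,0,0.2],[91,3.5,1,0,0,0,0.2],[91,3.5,1,0,0,0,-1],[91,3.5,1,0,0,0,-1],[91,3.5,1,0,0,0,-1],[91,3.5,1,0,0,0,-1],[91,3.5,1,0,0,0,-1],[91,3.5,1,0,0,0,-1]]

```text
time_s: 23.92
ee_pos: [0.4725, 0.0289, 0.0287]
tcp_rot: [0.5, 0.501, 0.499, -0.5]
ft_force: [-0.1, -0.6, 5.5]
finger_gap: 0.313
```

```bash
python3 go.py 668 -145 100 -4
```

```text
t 23.92 pos [472.5  28.9  28.7] phi -90.1 gap 0.313 F [-0.1 -0.6  5.5]
[-70.8, 195.9, 173.6] [-86.1, 0.1, -0.1]
```

Request:
arm_command:
  steps:
    - [[-30,0,0,0,0,0,-1],[-70,0,0,0,0,0,-1],[-80,20,15,-7,0,0,-1],[-80,40,30,-14,0,0,-1],[-80,60,50,-21,0,0,-1],[-80,80,70,-28,0,0,-1],[-80,100,90,-35,0,0,-1],[-80,120,110,-42,0,0,-1],[-80,140,130,-49,0,0,-1],[-80,160,150,-56,0,0,-1],[-80,180,165,-63,0,0,-1],[-80,196,173,-70,0,0,-1]]

```text
time_s: 24.92
ee_pos: [0.6682, -0.1462, 0.1073]
tcp_rot: [0.697, 0.122, 0.696, -0.122]
ft_force: [-0.5, 0.6, 0.9]
finger_gap: 0.314
```

Request:
arm_command:
  steps:
    - [[0,0,0,-7,0,0,-1],[0,0,0,-14,0,0,-1],[0,0,0,-16,0,0,-1],[0,0,0,-16,0,0,-1]]

```text
time_s: 25.25
ee_pos: [0.667, -0.1442, 0.107]
tcp_rot: [0.706, 0.025, 0.707, -0.025]
ft_force: [0.3, -0.1, 0.4]
finger_gap: 0.314
```

```bash
python3 - <<'E'
from h import *
im,d,s=snap('wrist','w17')
E
python3 go.py 668 -143.5 90 -4 9.5, 668 -143.5 51 -4 9.5
```

```text
t 25.30 pos [ 667.  -144.2  107.2] phi -4.2 gap 0.314 F [-0.1  0.5  0. ]
[17.2, 0.7, 1.0] [-0.2, -0.0, 9.5]
[56.2, 0.7, 1.0] [-0.2, -0.0, 9.5]
```

View pics/w17.png

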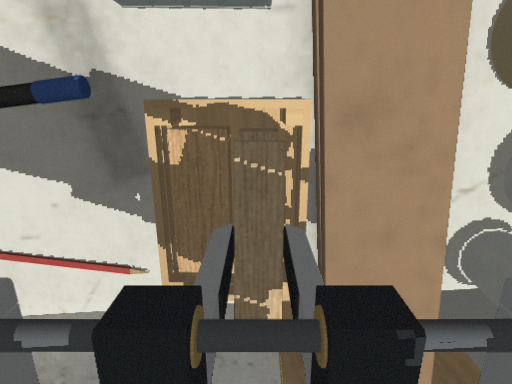

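Tilt in the air, then lower.

Request:
arm_command:
  steps:
    - [[10,0.7,1,0,0,5,-1],[17,0.7,1,0,0,9.5,-1],[27,0.7,1,0,0,9.5,-1],[37,0.7,1,0,0,9.5,-1],[45,0.7,1,0,0,9.5,-1],[51,0.7,1,0,0,9.5,-1],[55,0.7,1,0,0,9.5,-1],[56,0.7,1,0,0,9.5,-1],[56,0.7,1,0,0,9.5,-1]]

```text
time_s: 26.05
ee_pos: [0.6684, -0.1432, 0.0515]
tcp_rot: [0.706, 0.083, 0.702, 0.033]
ft_force: [0.1, -0.5, -0.6]
finger_gap: 0.317
```

```bash
python3 go.py 668 -143.5 50 -4 9.5
```

```text
t 26.05 pos [ 668.4 -143.2   51.5] phi -4.1 gap 0.317 F [ 0.1 -0.5 -0.6]
[1.4, -0.6, -0.4] [-0.1, 0.0, 0.0]
```

Request:
arm_command:
  steps:
    - [[1.5,0,0,0,0,0,-1],[1.5,0,0,0,0,0,-1],[1.5,0,0,0,0,0,-0.27],[1.5,0,0,0,0,0,-0.27],[1.5,0,0,0,0,0,-0.27],[-5,0,0,0,0,0,-0.27],[-13,0,0,0,0,0,-0.27],[-25,0,0,0,0,0,-0.27],[-50,0,0,0,0,0,0],[-80,0,0,0,0,-5,0],[-100,0,0,0,0,-9.5,0],[-100,0,0,0,0,-9.5,0]]

```text
time_s: 27.05
ee_pos: [0.6706, -0.1602, 0.1581]
tcp_rot: [0.711, 0.023, 0.703, -0.027]
ft_force: [-0.3, -0.9, 1.8]
finger_gap: 0.498
```

```bash
python3 - <<'E'
from h import *
im,d,s=snap('wrist','w18')
im,d,pose=load('w18'); P=cloud('wrist',d,pose)
for y in (-.085,-.115,-.14,-.17,-.195):
    zs=[]
    for x in np.arange(.586,.706,.003):
        uv=proj('wrist',[[x,y,.034]],pose)[0].round().astype(int)
        if 0<=uv[0]<512 and 0<=uv[1]<384:
          v=P[uv[1],uv[0]]; zs.append((-1 if np.isnan(v[0]) else int(round(v[2]*1000))))
    print(y,zs)
E
python3 go.py
```

```text
-0.085 [1, 39, 37, 36, 23, 13, 30, 32, 32, 30, 30, 31, 32, 30, 31, 31, 31, 31, 31, 30, 32, 10, 6, 6, 39, 39, 38, 38, 39, 39, 39, 38, 40, 39, 38, 5, 7, 6, 12, 38]
-0.115 [2, 37, 40, 29, 14, 32, 32, 31, 31, 30, 31, 31, 31, 32, 31, 31, 31, 31, 31, 31, 20, 7, 7, 38, 41, 38, 39, 38, 39, 39, 39, 39, 39, 38, 6, 7, 7, 6, 39, 38]
-0.14 [36, 38, 33, 21, 6, 32, 32, 32, 32, 31, 32, 31, 31, 32, 32, 33, 31, 32, 32, 30, 6, 6, 7, 39, 38, 39, 40, 38, 39, 38, 39, 37, 39, 6, 5, 7, 6, 29, 39, 39]
-0.17 [39, 35, 21, 12, 31, 32, 29, 32, 32, 30, 31, 31, 31, 31, 31, 32, 30, 31, 31, 17, 5, 6, 39, 39, 38, 39, 40, 40, 38, 39, 38, 38, 6, 6, 6, 5, 15, 38, 38, 1]
-0.195 [38, 28, 17, 18, 31, 32, 31, 30, 31, 30, 145, 144, 146, 144, 143, 140, 32, 31, 25, 6, 6, 38, 39, 38, 38, 40, 39, 39, 38, 39, 39, 38, 6, 6, 5, 4, 32, 38, 38, 0]
t 27.10 pos [ 669.2 -159.9  154.8] phi -4.0 gap 0.501 F [ 0.4 -0.5 -0.2]
```

View pics/w18.png

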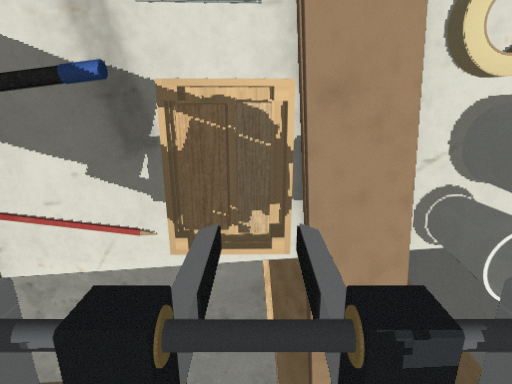

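```bash
python3 go.py 527.2 295.7 130 -11.4, 527.2 295.7 64 -11.4
```

```text
t 27.10 pos [ 669.2 -159.9  154.8] phi -4.0 gap 0.501 F [ 0.4 -0.5 -0.2]
[22.9, 444.6, -173.8] [7.4, 0.4, 0.1]
[88.9, 444.7, -174.2] [7.4, 0.4, 0.1]
```

Request:
arm_command:
  steps:
    - [[0,38,-15,2,0,0,0.3],[0,76,-30,4,0,0,0.3],[0,114,-45,6,0,0,0.3],[0,152,-60,7.4,0,0,0.3],[0,190,-75,7.4,0,0,0.3],[0,228,-90,7.4,0,0,0.3],[0,266,-105,7.4,0,0,0.3],[0,304,-120,7.4,0,0,0.3],[0,342,-135,7.4,0,0,0.3],[0,380,-150,7.4,0,0,0.3],[0,418,-165,7.4,0,0,0.3],[0,444,-174,7.4,0,0,0.3]]

```text
time_s: 28.1
ee_pos: [0.5229, 0.2975, 0.1487]
tcp_rot: [0.702, 0.071, 0.705, -0.07]
ft_force: [0.3, 0.7, -0.3]
finger_gap: 0.652
```

Request:
arm_command:
  steps:
    - [[0,0,0,0,0,0,0.3],[0,0,0,0,0,0,0.3]]

```text
time_s: 28.27
ee_pos: [0.5241, 0.2958, 0.1487]
tcp_rot: [0.703, 0.07, 0.705, -0.07]
ft_force: [-0.2, -0.5, 0.4]
finger_gap: 0.65
```

```bash
python3 - <<'E'
from h import *
im,d,s=snap('wrist','w19')
im,d,pose=load('w19')
r=rect('wrist',im,pose,.060,.47,.58,.23,.35,wood); print(r[:3],r[5])
E
python3 go.py 527.2 295.7 64 -11.4
```

```text
(array([538.7, 332.4]), array([24.1, 14.5]), -11.3) [539.6419  333.41092]
t 28.32 pos [524.7 294.7 148.9] phi -11.5 gap 0.649 F [ 0.4 -0.2 -0. ]
[84.9, 1.5, 2.4] [-0.1, -0.1, 0.0]
```

View pics/w19.png

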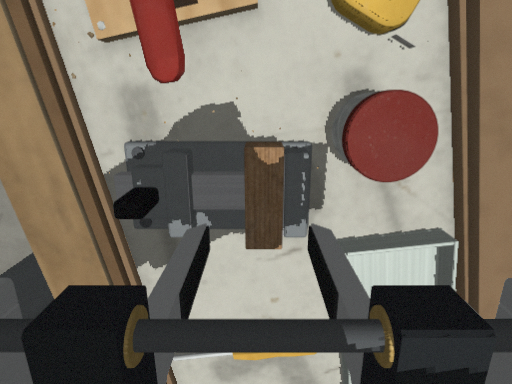

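Request:
arm_command:
  steps:
    - [[20,1.5,2.4,0,0,0,0.3],[45,1.5,2.4,0,0,0,0.2],[65,1.5,2.4,0,0,0,0.2],[78,1.5,2.4,0,0,0,0.2],[84,1.5,2.4,0,0,0,0.2],[84,1.5,2.4,0,0,0,0.2],[84,1.5,2.4,0,0,0,-1],[84,1.5,2.4,0,0,0,-1],[84,1.5,2.4,0,0,0,-1],[84,1.5,2.4,0,0,0,-1],[84,1.5,2.4,0,0,0,-1],[84,1.5,2.4,0,0,0,-1]]
  grip_force: 30

```text
time_s: 29.32
ee_pos: [0.5286, 0.2965, 0.0672]
tcp_rot: [0.704, 0.071, 0.703, -0.071]
ft_force: [0.1, -0.2, 4.8]
finger_gap: 0.331
```

```bash
python3 go.py 622 -141 150 -4
```

```text
t 29.32 pos [528.6 296.5  67.2] phi -11.5 gap 0.331 F [ 0.1 -0.2  4.8]
[-82.8, -410.0, 178.9] [-7.5, 0.1, -0.0]
```

Request:
arm_command:
  steps:
    - [[-10,0,0,0,0,0,-1],[-25,0,0,0,0,0,-1],[-50,0,0,0,0,0,-1],[-82,0,0,0,0,0,-1],[-82,-38,16,-1,0,0,-1],[-82,-76,32,-2,0,0,-1],[-82,-114,48,-3,0,0,-1],[-82,-152,64,-4,0,0,-1],[-82,-190,80,-5,0,0,-1],[-82,-228,98,-6,0,0,-1],[-82,-266,115,-7,0,0,-1],[-82,-304,132,-7.5,0,0,-1]]

```text
time_s: 30.32
ee_pos: [0.5965, -0.0296, 0.1486]
tcp_rot: [0.707, 0.024, 0.707, -0.024]
ft_force: [-0.2, -0.0, -0.7]
finger_gap: 0.339
```

```bash
python3 go.py 622 -141 120 -4
```

```text
t 30.32 pos [596.5 -29.6 148.6] phi -4.0 gap 0.339 F [-0.2 -0.  -0.7]
[28.6, -109.4, 33.2] [0.0, 0.0, -0.0]
```

Request:
arm_command:
  steps:
    - [[0,-38,11,0,0,0,-1],[0,-76,22,0,0,0,-1],[10,-106,32,0,0,0,-1],[28,-106,32,0,0,0,-1],[28,-106,32,0,0,0,-1]]

```text
time_s: 30.73
ee_pos: [0.6191, -0.1367, 0.117]
tcp_rot: [0.705, 0.026, 0.709, -0.025]
ft_force: [-0.6, -0.1, -1.3]
finger_gap: 0.337
```

```bash
python3 - <<'E'
from h import *
im,d,s=snap('wrist','w20')
E
python3 go.py 622 -141 120 -4, 622 -141 71 -4
```

```text
t 30.78 pos [ 619.4 -135.6  118.1] phi -4.1 gap 0.342 F [ 0.2 -0.9 -0.1]
[-1.9, -5.2, 3.0] [-0.1, -0.3, -0.1]
[47.1, -5.3, 3.2] [-0.1, -0.3, -0.1]
```

View pics/w20.png

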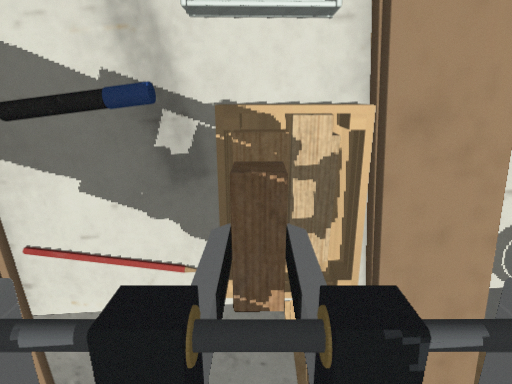

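Request:
arm_command:
  steps:
    - [[5,-5,2.5,0,0,0,-1],[20,-5,2.5,0,0,0,-1],[32,-5,2.5,0,0,0,-1],[41,-5,2.5,0,0,0,-1],[46,-5,2.5,0,0,0,-1],[47.5,-5,2.5,0,0,0,-1],[47.5,-5,2.5,0,0,0,-1],[47.5,-5,2.5,0,0,0,-1]]

```text
time_s: 31.45
ee_pos: [0.6236, -0.1408, 0.0731]
tcp_rot: [0.707, 0.024, 0.706, -0.025]
ft_force: [0.2, -0.7, -0.2]
finger_gap: 0.341
```

```bash
python3 go.py 622 -141 70.5 -4
```

```text
t 31.45 pos [ 623.6 -140.8   73.1] phi -4.0 gap 0.341 F [ 0.2 -0.7 -0.2]
[2.6, -0.3, -1.6] [0.0, 0.0, 0.0]
```

Request:
arm_command:
  steps:
    - [[1.5,0,-1.5,0,0,0,-1],[2.5,0,-1.5,0,0,0,-1],[3,0,-1.5,0,0,0,-1]]

```text
time_s: 31.7
ee_pos: [0.6219, -0.1408, 0.0702]
tcp_rot: [0.707, 0.025, 0.707, -0.025]
ft_force: [-1.3, 0.3, 3.3]
finger_gap: 0.337
```

Request:
arm_command:
  steps:
    - [[0,0,0,0,0,0,-0.1],[0,0,0,0,0,0,-0.1],[0,0,0,0,0,0,-0.1],[-5,0,0,0,0,0,-0.1],[-15,0,0,0,0,0,-0.1],[-35,0,0,0,0,0,0],[-70,0,0,0,0,0,0.2],[-100,0,0,0,0,0,0.2],[-100,0,0,0,0,0,0.2]]

```text
time_s: 32.45
ee_pos: [0.6258, -0.1423, 0.1786]
tcp_rot: [0.711, 0.023, 0.702, -0.026]
ft_force: [1.4, -0.7, 0.3]
finger_gap: 0.601
```

```bash
python3 - <<'E'
from h import *
im,d,s=snap('wrist','w21')
im,d,pose=load('w21')
r=rect('wrist',im,pose,.018,.375,.56,-.08,-.01,lambda o:(o.sum(-1)<160)|(o[...,2]-o[...,0]>40)); print(r[:3],r[5])
r=rect('wrist',im,pose,.0035,.375,.57,-.24,-.15,lambda o:(o[...,0]-o[...,1]>50)); print('pencil',r[:3],r[5])
E
python3 go.py 474.5 -45 110 -89
```

```text
(array([477., -46.]), array([130.1,  16.2]), 2.4) [477.8666   -46.163734]
pencil (array([ 462.9, -193.1]), array([155.8,   6.8]), -11.5) [ 462.96515 -193.05745]
t 32.50 pos [ 624.4 -141.8  175.4] phi -4.0 gap 0.598 F [-0.6  0.4 -0.6]
[63.7, 86.3, -156.9] [85.0, 0.6, -0.2]
```

View pics/w21.png

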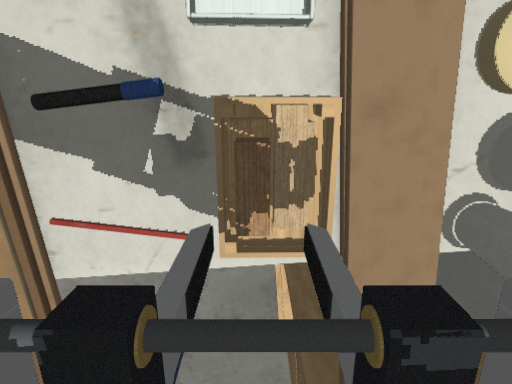

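```bash
python3 go.py 467 -194 110 78.5, 467 -194 20.5 78.5
```

```text
t 32.50 pos [ 624.4 -141.8  175.4] phi -4.0 gap 0.598 F [-0.6  0.4 -0.6]
[64.2, -62.8, -154.0] [-82.5, 0.3, 0.5]
[153.7, -62.6, -154.8] [-82.5, 0.3, 0.5]
```

Request:
arm_command:
  steps:
    - [[0,-5,-20,-7,0,0,0.2],[0,-10,-40,-14,0,0,0.2],[0,-15,-60,-21,0,0,0.2],[0,-20,-80,-28,0,0,0],[0,-30,-100,-35,0,0,0],[0,-40,-120,-42,0,0,-0.2],[0,-50,-140,-49,0,0,-0.2],[20,-60,-154,-56,0,0,-0.2],[40,-63,-154,-63,0,0,-0.2],[64,-63,-154,-70,0,0,-0.2],[64,-63,-154,-77,0,0,-0.2],[64,-63,-154,-82.5,0,0,-0.2]]

```text
time_s: 33.5
ee_pos: [0.4619, -0.1918, 0.1031]
tcp_rot: [0.546, -0.447, 0.547, 0.451]
ft_force: [0.3, -0.1, 0.0]
finger_gap: 0.402
```

Request:
arm_command:
  steps:
    - [[0,0,0,0,0,0,-0.2],[0,0,0,0,0,0,-0.2]]

```text
time_s: 33.67
ee_pos: [0.4634, -0.1926, 0.1052]
tcp_rot: [0.548, -0.446, 0.548, 0.447]
ft_force: [0.6, 0.4, 1.2]
finger_gap: 0.4
```

```bash
python3 - <<'E'
from h import *
im,d,s=snap('wrist','w22')
im,d,pose=load('w22')
r=rect('wrist',im,pose,.0035,.375,.57,-.24,-.15,lambda o:(o[...,0]-o[...,1]>40)); print('pencil',r[:3],r[5])
E
python3 go.py 467 -194 20.5 78.5
```

```text
pencil (array([ 483.1, -197.2]), array([121.4,   6.3]), -11.5) [ 488.89267 -198.34319]
t 33.72 pos [ 463.6 -192.7  105.5] phi 78.4 gap 0.397 F [0.6 0.3 1.1]
[85.0, -3.6, -0.6] [-0.1, 0.0, -0.0]
```

View pics/w22.png

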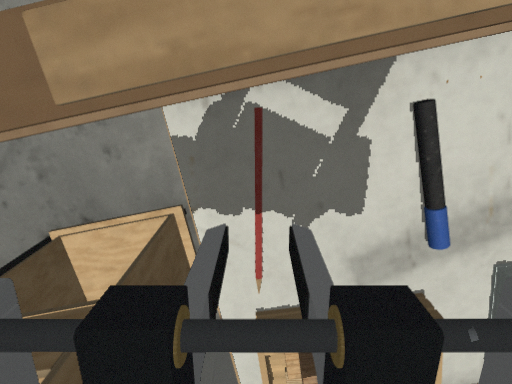

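Request:
arm_command:
  steps:
    - [[25,-3.5,0,0,0,0,-0.4],[50,-3.5,0,0,0,0,-0.4],[68,-3.5,0,0,0,0,-0.4],[78,-3.5,0,0,0,0,-0.4],[83,-3.5,0,0,0,0,-0.4],[84.5,-3.5,0,0,0,0,-0.4],[84.5,-3.5,0,0,0,0,-0.4],[84.5,-3.5,0,0,0,0,-0.4]]
  grip_force: 15

```text
time_s: 34.38
ee_pos: [0.468, -0.1941, 0.0222]
tcp_rot: [0.548, -0.448, 0.547, 0.447]
ft_force: [0.3, 0.8, 0.4]
finger_gap: 0.3
```

```bash
python3 go.py 467 -194 20 78.5
```

```text
t 34.38 pos [ 468.  -194.1   22.2] phi 78.5 gap 0.300 F [0.3 0.8 0.4]
[2.2, 1.0, -0.1] [-0.0, -0.0, 0.1]
```

Request:
arm_command:
  steps:
    - [[1,0,0,0,0,0,-0.6],[2,0,0,0,0,0,-0.8],[2,0,0,0,0,0,-1],[2,0,0,0,0,0,-1],[2,0,0,0,0,0,-1],[2,0,0,0,0,0,-1],[2,0,0,0,0,0,-1],[2,0,0,0,0,0,-1]]

```text
time_s: 35.05
ee_pos: [0.4673, -0.1936, 0.0193]
tcp_rot: [0.548, -0.447, 0.548, 0.447]
ft_force: [-0.3, 0.3, 3.1]
finger_gap: 0.069
```

```bash
python3 go.py 637 111 110 -4.1
```

```text
t 35.05 pos [ 467.3 -193.6   19.3] phi 78.5 gap 0.069 F [-0.3  0.3  3.1]
[-90.7, -105.6, 332.3] [82.6, 0.0, 0.0]
```

Request:
arm_command:
  steps:
    - [[-30,0,0,0,0,0,-1],[-70,0,0,0,0,0,-1],[-90,-10,30,7,0,0,-1],[-90,-20,62,14,0,0,-1],[-90,-30,95,21,0,0,-1],[-90,-40,128,28,0,0,-1],[-90,-50,160,35,0,0,-1],[-90,-60,192,42,0,0,-1],[-90,-70,225,49,0,0,-1],[-90,-80,258,56,0,0,-1],[-90,-90,290,63,0,0,-1],[-90,-105,330,70,0,0,-1]]

```text
time_s: 36.05
ee_pos: [0.6351, 0.1092, 0.1085]
tcp_rot: [0.705, -0.053, 0.706, 0.053]
ft_force: [0.5, -0.7, -0.5]
finger_gap: 0.069
```

Request:
arm_command:
  steps:
    - [[0,0,0,7,0,0,-1],[0,0,0,12.6,0,0,-1],[0,0,0,12.6,0,0,-1]]

```text
time_s: 36.3
ee_pos: [0.6351, 0.1088, 0.1084]
tcp_rot: [0.706, 0.023, 0.707, -0.023]
ft_force: [-0.3, 0.1, -0.7]
finger_gap: 0.068
```

```bash
python3 - <<'E'
from h import *
im,d,s=snap('wrist','w23')
im,d,pose=load('w23')
o=ortho('wrist',im,pose,.032,.55,.73,0,.24); cv2.imwrite('pics/tr23.png',cv2.resize(o[:,:,::-1],None,fx=3,fy=3))
E
python3 go.py 637 111 110 -4.1
```

```text
t 36.35 pos [635.  108.3 108.5] phi -3.5 gap 0.071 F [-0.2 -0.9 -0.6]
[-1.5, 2.8, 1.9] [0.6, -0.1, 0.0]
```

View pics/w23.png

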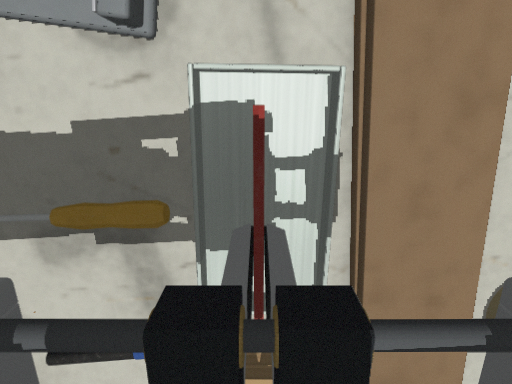

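View pics/tr23.png

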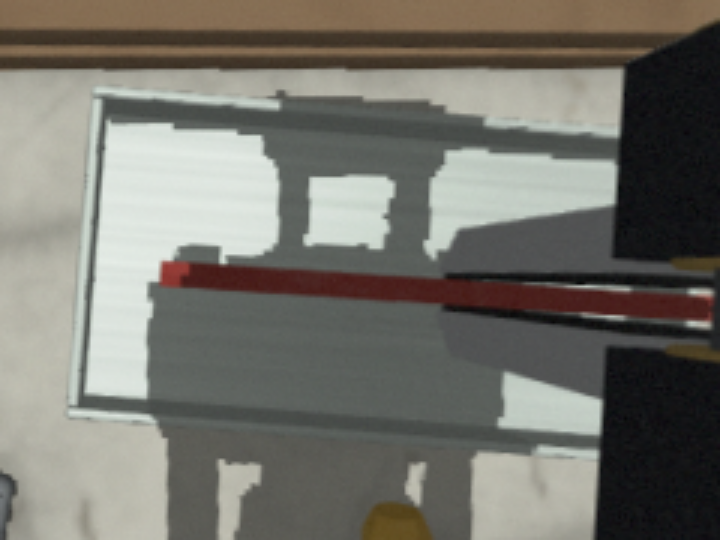

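Request:
arm_command:
  steps:
    - [[25,2,2,0.6,0,0,-1],[50,2,2,0.6,0,0,-1],[68,2,2,0.6,0,0,-1],[78,2,2,0.6,0,0,-1],[83,2,2,0.6,0,0,-1],[84,2,2,0.6,0,0,-1],[84,2,2,0.6,0,0,-1],[84,2,2,0.6,0,0,-0.7],[84,2,2,0.6,0,0,-0.7],[74,2,2,0.6,0,0,-0.7],[55,2,2,0.6,0,0,-0.5],[15,2,2,0.6,0,0,-0.3]]

```text
time_s: 37.35
ee_pos: [0.634, 0.1098, 0.091]
tcp_rot: [0.703, 0.026, 0.71, -0.026]
ft_force: [-0.5, 0.1, -0.1]
finger_gap: 0.253
```

```bash
python3 - <<'E'
from h import *
im,d,s=snap('wrist','w24')
E
python3 go.py 475 -45 110 -88, 475 -45 24 -88
```

```text
t 37.40 pos [641.2 110.2 103.3] phi -4.2 gap 0.299 F [5.  1.3 5.5]
[-8.4, -167.0, -154.2] [83.8, 0.4, -0.5]
[77.6, -167.0, -155.1] [83.8, 0.4, -0.5]
```

View pics/w24.png

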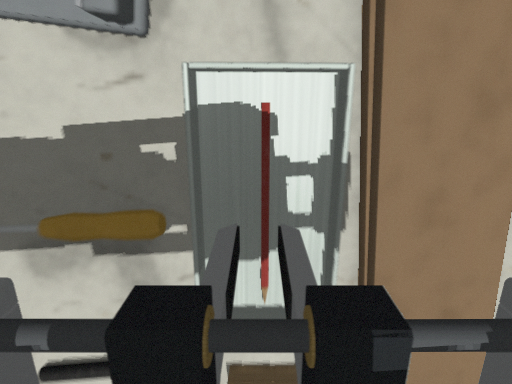

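Request:
arm_command:
  steps:
    - [[-8,-14,-13,7,0,0,-0.3],[-8,-28,-26,14,0,0,-0.2],[-8,-42,-39,21,0,0,-0.1],[-8,-56,-52,28,0,0,-0.1],[-8,-70,-65,35,0,0,-0.1],[-8,-84,-78,42,0,0,-0.1],[-8,-98,-91,49,0,0,-0.1],[-8,-112,-104,56,0,0,-0.1],[-8,-126,-117,63,0,0,-0.1],[-8,-140,-130,70,0,0,-0.1],[-8,-155,-143,77,0,0,-0.1],[-8,-167,-155,83.8,0,0,-0.1]]

```text
time_s: 38.4
ee_pos: [0.4704, -0.0461, 0.1035]
tcp_rot: [0.508, 0.493, 0.506, -0.493]
ft_force: [0.4, -0.0, -0.1]
finger_gap: 0.451
```

Request:
arm_command:
  steps:
    - [[0,0,0,0,0,0,-0.1],[0,0,0,0,0,0,-0.1]]

```text
time_s: 38.57
ee_pos: [0.471, -0.0456, 0.1033]
tcp_rot: [0.51, 0.492, 0.508, -0.491]
ft_force: [0.5, -0.1, 0.3]
finger_gap: 0.45
```

```bash
python3 - <<'E'
from h import *
im,d,s=snap('wrist','w25')
im,d,pose=load('w25')
r=rect('wrist',im,pose,.009,.395,.56,-.08,-.01,lambda o:(o.sum(-1)<160)|(o[...,2]-o[...,0]>40)); print(r[:3],r[5])
E
python3 go.py 475 -45 22.5 -88
```

```text
(array([472. , -45.8]), array([131.4,  16.9]), 2.5) [472.49063  -45.971306]
t 38.62 pos [471.4 -45.2 103.2] phi -87.9 gap 0.451 F [-0.4  0.1 -0.7]
[80.7, 3.5, -0.2] [0.1, 0.0, -0.1]
```

View pics/w25.png

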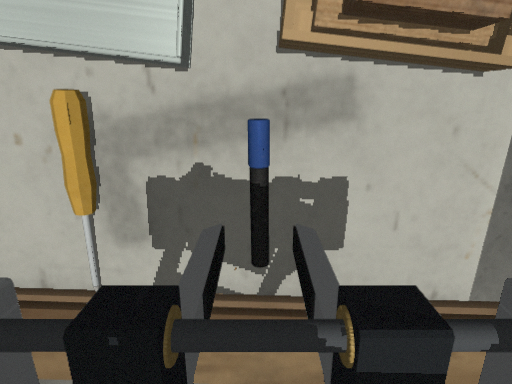

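Aligned (marker at column 258). Descend and grip.

Request:
arm_command:
  steps:
    - [[25,2,0,0,0,0,-0.2],[50,2,0,0,0,0,-0.2],[66,2,0,0,0,0,-0.2],[76,2,0,0,0,0,-0.2],[81,2,0,0,0,0,-0.2],[81,2,0,0,0,0,-0.2],[81,2,0,0,0,0,-1],[81,2,0,0,0,0,-1],[81,2,0,0,0,0,-1],[81,2,0,0,0,0,-1],[81,2,0,0,0,0,-1],[81,2,0,0,0,0,-1]]

```text
time_s: 39.62
ee_pos: [0.4732, -0.0453, 0.0219]
tcp_rot: [0.509, 0.492, 0.508, -0.491]
ft_force: [0.2, -1.2, 4.4]
finger_gap: 0.163
```

```bash
python3 go.py 610.5 111.5 110 -4.1
```

```text
t 39.62 pos [473.2 -45.3  21.9] phi -88.1 gap 0.163 F [ 0.2 -1.2  4.4]
[-88.0, 142.7, -152.0] [-84.0, 0.1, -0.1]
```

Request:
arm_command:
  steps:
    - [[-30,0,0,0,0,0,-1],[-70,0,0,0,0,0,-1],[-88,14,-15,-7,0,0,-1],[-88,28,-30,-14,0,0,-1],[-88,42,-45,-21,0,0,-1],[-88,56,-60,-28,0,0,-1],[-88,70,-75,-35,0,0,-1],[-88,84,-90,-42,0,0,-1],[-88,98,-105,-49,0,0,-1],[-88,115,-120,-56,0,0,-1],[-88,130,-135,-63,0,0,-1],[-88,142.5,-152,-70,0,0,-1]]

```text
time_s: 40.62
ee_pos: [0.6104, 0.1123, 0.1088]
tcp_rot: [0.699, 0.109, 0.699, -0.109]
ft_force: [-0.0, -0.4, -0.2]
finger_gap: 0.164
```

Request:
arm_command:
  steps:
    - [[0,0,0,-7,0,0,-1],[0,0,0,-14,0,0,-1],[0,0,0,-14,0,0,-1]]

```text
time_s: 40.87
ee_pos: [0.6094, 0.112, 0.1086]
tcp_rot: [0.706, 0.024, 0.707, -0.024]
ft_force: [1.2, -0.9, -0.2]
finger_gap: 0.167
```

```bash
python3 - <<'E'
from h import *
im,d,s=snap('wrist','w26')
E
python3 go.py 610.5 111.5 26.5 -4.1
```

```text
t 40.92 pos [609.4 111.8 108.7] phi -4.2 gap 0.168 F [-0.1  0.   0.1]
[82.2, -0.2, 1.2] [-0.1, -0.0, 0.0]
```

View pics/w26.png

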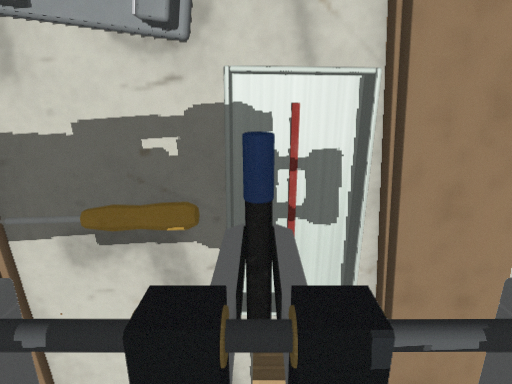

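Request:
arm_command:
  steps:
    - [[25,0,1,0,0,0,-1],[50,0,1,0,0,0,-1],[66,0,1,0,0,0,-1],[76,0,1,0,0,0,-1],[81,0,1,0,0,0,-1],[82.5,0,1,0,0,0,-1],[82.5,0,1,0,0,0,-1],[82.5,0,1,0,0,0,-0.55],[82.5,0,1,0,0,0,-0.5],[74,0,1,0,0,0,-0.5],[62,0,1,0,0,0,-0.5],[40,0,1,0,0,0,-0.3]]

```text
time_s: 41.92
ee_pos: [0.6092, 0.1116, 0.0688]
tcp_rot: [0.705, 0.025, 0.708, -0.025]
ft_force: [-0.1, -0.6, -1.5]
finger_gap: 0.289
```

Request:
arm_command:
  steps:
    - [[-40,0,0,0,0,0,-0.3],[-60,0,0,0,0,0,-0.3],[-60,0,0,0,0,0,-0.3]]

```text
time_s: 42.17
ee_pos: [0.6146, 0.1118, 0.1372]
tcp_rot: [0.711, 0.025, 0.702, -0.025]
ft_force: [0.2, 0.7, 0.7]
finger_gap: 0.347
```

```bash
python3 - <<'E'
from h import *
im,d,s=snap('wrist','w27')
E
python3 go.py 506 103 110 90, 506 103 24 90
```

```text
t 42.22 pos [613.  111.7 134. ] phi -4.0 gap 0.348 F [ 0.3 -0.8 -0.7]
[23.2, -16.2, -106.3] [-94.0, 0.3, 0.3]
[109.2, -16.3, -106.9] [-94.0, 0.3, 0.3]
```

View pics/w27.png

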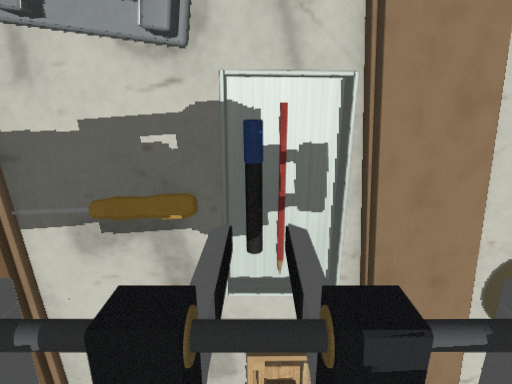

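```bash
python3 go.py 506 103 110 -90.5
```

```text
t 42.22 pos [613.  111.7 134. ] phi -4.0 gap 0.348 F [ 0.3 -0.8 -0.7]
[23.2, -16.2, -106.3] [86.5, 0.3, -0.3]
```

Request:
arm_command:
  steps:
    - [[0,-2,-9,7,0,0,-0.3],[0,-4,-18,14,0,0,-0.2],[0,-6,-27,21,0,0,-0.1],[0,-8,-36,28,0,0,0],[0,-10,-45,35,0,0,0],[0,-12,-54,42,0,0,0],[0,-14,-63,49,0,0,0],[0,-16,-72,56,0,0,0],[10,-16,-81,63,0,0,0],[20,-16,-90,70,0,0,0],[20,-16,-99,77,0,0,0],[20,-16,-106,84,0,0,0]]

```text
time_s: 43.22
ee_pos: [0.5013, 0.1032, 0.1072]
tcp_rot: [0.506, 0.492, 0.508, -0.494]
ft_force: [0.6, -1.2, 0.3]
finger_gap: 0.501
```

Request:
arm_command:
  steps:
    - [[0,0,0,2.5,0,0,0],[0,0,0,2.5,0,0,0]]

```text
time_s: 43.38
ee_pos: [0.5024, 0.1032, 0.1081]
tcp_rot: [-0.497, -0.502, -0.498, 0.503]
ft_force: [-0.4, -0.3, -0.0]
finger_gap: 0.5
```

```bash
python3 - <<'E'
from h import *
im,d,s=snap('wrist','w28')
im,d,pose=load('w28')
r=rect('wrist',im,pose,.013,.41,.575,.07,.14,lambda o:(o[...,0]-o[...,2]>50)); print(r[:3],r[5])
E
python3 go.py 506 103 22 -90.5
```

```text
(array([504.2, 102.2]), array([101.5,  22.5]), 0.0) [507.518   102.69866]
t 43.43 pos [502.8 103.2 108.4] phi -90.5 gap 0.498 F [-0.3 -0.5  0.1]
[86.4, 3.3, 0.1] [0.0, -0.0, 0.1]
```

View pics/w28.png

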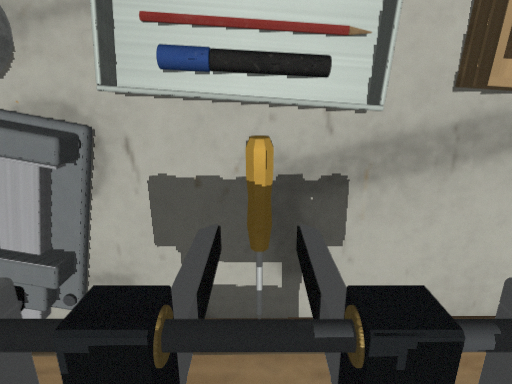

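Request:
arm_command:
  steps:
    - [[25,3,0,0,0,0,0],[50,3,0,0,0,0,-0.1],[68,3,0,0,0,0,-0.1],[80,3,0,0,0,0,-0.1],[86,3,0,0,0,0,-0.1],[86,3,0,0,0,0,-0.1],[86,3,0,0,0,0,-1],[86,3,0,0,0,0,-1],[86,3,0,0,0,0,-1],[86,3,0,0,0,0,-1],[86,3,0,0,0,0,-1],[86,3,0,0,0,0,-1]]
  grip_force: 30

```text
time_s: 44.43
ee_pos: [0.5078, 0.1031, 0.024]
tcp_rot: [0.498, 0.503, 0.497, -0.502]
ft_force: [-0.2, -0.1, 2.5]
finger_gap: 0.23
```

```bash
python3 go.py 667.5 149 115 -4.1
```

```text
t 44.43 pos [507.8 103.1  24. ] phi -90.5 gap 0.230 F [-0.2 -0.1  2.5]
[-90.7, 159.5, -47.5] [-86.4, 0.1, -0.1]
```

Request:
arm_command:
  steps:
    - [[-30,0,0,0,0,0,-1],[-70,0,0,0,0,0,-1],[-90,15,-4,-7,0,0,-1],[-90,30,-8,-14,0,0,-1],[-90,45,-12,-21,0,0,-1],[-90,60,-16,-28,0,0,-1],[-90,75,-20,-35,0,0,-1],[-90,90,-24,-42,0,0,-1],[-90,105,-28,-49,0,0,-1],[-90,120,-34,-56,0,0,-1],[-90,140,-40,-63,0,0,-1],[-90,159.5,-48,-70,0,0,-1]]

```text
time_s: 45.43
ee_pos: [0.667, 0.1496, 0.1125]
tcp_rot: [0.696, 0.124, 0.697, -0.124]
ft_force: [0.5, 0.1, -0.6]
finger_gap: 0.235
```

Request:
arm_command:
  steps:
    - [[0,0,0,-7,0,0,-1],[0,0,0,-14,0,0,-1],[0,0,0,-16.4,0,0,-1],[0,0,0,-16.4,0,0,-1]]

```text
time_s: 45.77
ee_pos: [0.6663, 0.1496, 0.1124]
tcp_rot: [0.706, 0.025, 0.707, -0.025]
ft_force: [0.4, 0.4, -1.0]
finger_gap: 0.224
```

```bash
python3 - <<'E'
from h import *
im,d,s=snap('wrist','w29')
E
python3 go.py 667.5 150 28.5 -4.1
```

```text
t 45.82 pos [666.4 149.6 112.5] phi -4.2 gap 0.228 F [ 1.  -0.7 -1.4]
[84.0, 0.5, 1.2] [-0.1, -0.1, 0.0]
```

View pics/w29.png

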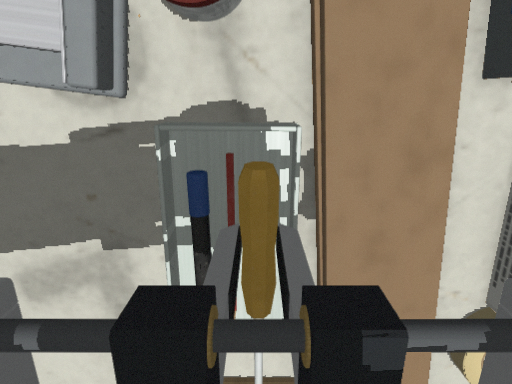

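Request:
arm_command:
  steps:
    - [[25,0.5,1,0,0,0,-1],[45,0.5,1,0,0,0,-1],[60,0.5,1,0,0,0,-1],[70,0.5,1,0,0,0,-1],[77,0.5,1,0,0,0,-1],[82,0.5,1,0,0,0,-1],[83.5,0.5,1,0,0,0,-1],[83.5,0.5,1,0,0,0,-1],[83.5,0.5,1,0,0,0,-0.45],[83.5,0.5,1,0,0,0,-0.45],[78,0.5,1,0,0,0,-0.45],[70,0.5,1,0,0,0,-0.45]]

```text
time_s: 46.82
ee_pos: [0.6675, 0.1499, 0.0432]
tcp_rot: [0.706, 0.026, 0.707, -0.026]
ft_force: [0.3, -0.2, 0.3]
finger_gap: 0.272
```

Request:
arm_command:
  steps:
    - [[-10,0,0,0,0,0,-0.4],[-25,0,0,0,0,0,-0.4],[-50,0,0,0,0,0,-0.2],[-90,0,0,0,0,0,0],[-110,0,0,0,0,0,0],[-110,0,0,0,0,0,0]]

```text
time_s: 47.32
ee_pos: [0.6719, 0.1503, 0.1622]
tcp_rot: [0.711, 0.026, 0.702, -0.025]
ft_force: [1.1, 0.7, -0.1]
finger_gap: 0.499
```

```bash
python3 - <<'E'
from h import *
im,d,s=snap('wrist','w30')
im,d,s=snap('side','s30')
cv2.imwrite('pics/s30c.png',cv2.resize(im[170:330,170:370,::-1],None,fx=3.5,fy=3.5,interpolation=cv2.INTER_CUBIC))
E
python3 go.py 423.6 316 200 78.7
```

```text
t 47.42 pos [668.7 150.  155.6] phi -4.2 gap 0.501 F [-0.   0.8 -0.2]
[-45.3, 147.8, -256.3] [-82.9, 0.2, 0.1]
```

View pics/w30.png

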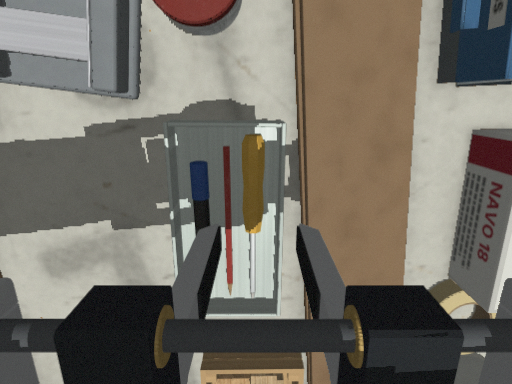

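View pics/s30c.png

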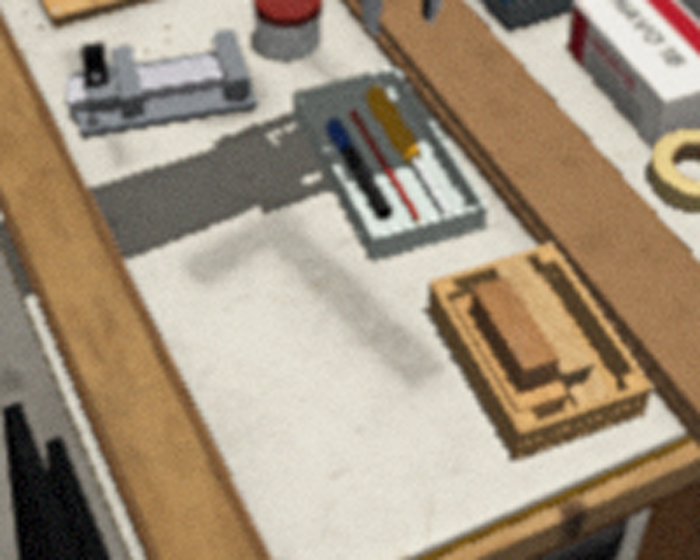

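```bash
python3 go.py 424 314.5 160 78.7
```

```text
t 47.42 pos [668.7 150.  155.6] phi -4.2 gap 0.501 F [-0.   0.8 -0.2]
[-5.3, 146.4, -255.9] [-82.9, 0.2, 0.1]
```

Request:
arm_command:
  steps:
    - [[-10,12,-21,-7,0,0,0],[-10,24,-42,-14,0,0,0],[-10,36,-63,-21,0,0,0],[-10,48,-84,-28,0,0,0],[-10,60,-105,-35,0,0,0],[-10,72,-126,-42,0,0,0],[-10,84,-147,-49,0,0,0],[-10,96,-168,-56,0,0,0],[-10,108,-189,-63,0,0,0],[-10,120,-210,-70,0,0,0],[-10,134,-235,-77,0,0,0],[-10,147,-256,-83,0,0,0]]

```text
time_s: 48.42
ee_pos: [0.4205, 0.3151, 0.1613]
tcp_rot: [0.544, -0.45, 0.546, 0.451]
ft_force: [0.7, 0.5, -0.0]
finger_gap: 0.5
```

Request:
arm_command:
  steps:
    - [[0,0,0,0,0,0,0],[0,0,0,0,0,0,0]]

```text
time_s: 48.58
ee_pos: [0.4216, 0.3152, 0.1617]
tcp_rot: [0.545, -0.449, 0.547, 0.449]
ft_force: [0.3, -0.4, -0.1]
finger_gap: 0.499
```

```bash
python3 - <<'E'
from h import *
im,d,s=snap('wrist','w31')
E
python3 go.py 424 314.7 64 78.7
```

```text
t 48.63 pos [422.6 314.8 162.1] phi 78.8 gap 0.500 F [ 0.8  0.1 -0.3]
[98.1, -1.5, 0.3] [0.1, -0.1, -0.1]
```

View pics/w31.png

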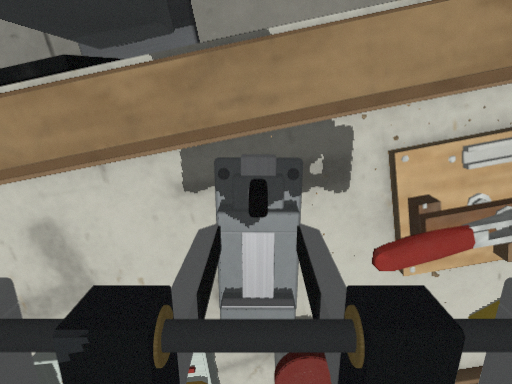

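Handle (col 258) is centred; descend and pinch.

Request:
arm_command:
  steps:
    - [[25,-1,0,0,0,0,0],[50,-1,0,0,0,0,0],[75,-1,0,0,0,0,-0.2],[92,-1,0,0,0,0,-0.2],[97,-1,0,0,0,0,-0.2],[97,-1,0,0,0,0,-1],[97,-1,0,0,0,0,-1],[97,-1,0,0,0,0,-1],[97,-1,0,0,0,0,-1],[97,-1,0,0,0,0,-1],[97,-1,0,0,0,0,-1]]
  grip_force: 20

```text
time_s: 49.55
ee_pos: [0.4251, 0.3139, 0.0675]
tcp_rot: [0.546, -0.45, 0.546, 0.448]
ft_force: [0.7, -6.6, 2.9]
finger_gap: 0.171
```

Request:
arm_command:
  steps:
    - [[0,-6,0,0,0,0,-1],[0,-14,0,0,0,0,-1],[0,-22,0,0,0,0,-1],[0,-30,0,0,0,0,-1],[0,-38,0,0,0,0,-1],[0,-46,0,0,0,0,-1],[0,-54,0,0,0,0,-1],[0,-62,0,0,0,0,-1],[0,-70,0,0,0,0,-1],[0,-76,0,0,0,0,-1],[0,-80,0,0,0,0,-1],[0,-80,0,0,0,0,-1]]

```text
time_s: 50.55
ee_pos: [0.5033, 0.2982, 0.0675]
tcp_rot: [0.546, -0.45, 0.547, 0.448]
ft_force: [-2.3, -6.4, 4.7]
finger_gap: 0.167
```

```bash
python3 go.py 505.3 298.2 64 78.7
```

```text
t 50.55 pos [503.3 298.2  67.5] phi 78.8 gap 0.167 F [-2.3 -6.4  4.7]
[3.5, -2.0, 0.4] [0.1, -0.1, 0.0]
```

Request:
arm_command:
  steps:
    - [[0,-2,0,0,0,0,-1],[0,-3,0,0,0,0,-1],[0,-4,0,0,0,0,-1],[0,-4,0,0,0,0,-1]]

```text
time_s: 50.88
ee_pos: [0.5064, 0.2976, 0.0675]
tcp_rot: [0.545, -0.449, 0.547, 0.449]
ft_force: [-5.3, -5.9, 6.0]
finger_gap: 0.169
```

Request:
arm_command:
  steps:
    - [[0,-1.5,0,0,0,0,-1],[0,-3,0,0,0,0,-1],[0,-3,0,0,0,0,-1],[0,-3,0,0,0,0,-1]]

```text
time_s: 51.22
ee_pos: [0.5069, 0.2975, 0.0674]
tcp_rot: [0.544, -0.448, 0.549, 0.45]
ft_force: [-12.9, -5.3, 11.4]
finger_gap: 0.168
```

Request:
arm_command:
  steps:
    - [[0,2,0,0,0,0,-1],[0,2,0,0,0,0,-0.2],[0,2,0,0,0,0,-0.2],[0,2,0,0,0,0,-0.2],[-15,2,0,0,0,0,-0.2],[-40,2,0,0,0,0,-0.2],[-75,2,0,0,0,0,0],[-110,40,0,0,0,0,0],[-120,70,0,0,0,0,0],[-130,100,0,0,0,0,0],[-130,110,0,0,0,0,0],[-130,110,0,0,0,0,0]]

```text
time_s: 52.22
ee_pos: [0.4004, 0.3201, 0.1968]
tcp_rot: [0.546, -0.45, 0.545, 0.45]
ft_force: [0.3, -0.3, -0.6]
finger_gap: 0.504
```

```bash
python3 - <<'E'
from h import *
im,d,s=snap('wrist','w32')
cv2.imwrite('pics/w32b.png',cv2.resize(im[:,:,::-1],(800,600),interpolation=cv2.INTER_CUBIC))
im,d,s=snap('top','t32')
cv2.imwrite('pics/t32c.png',cv2.resize(im[145:275,130:370,::-1],None,fx=3.3,fy=3.3,interpolation=cv2.INTER_CUBIC))
im,d,s=snap('side','s32')
cv2.imwrite('pics/s32c.png',cv2.resize(im[130:330,150:370,::-1],None,fx=3,fy=3,interpolation=cv2.INTER_CUBIC))
E
python3 go.py
```

```text
t 52.37 pos [402.3 319.1 195.4] phi 78.8 gap 0.500 F [-0.5 -0.  -0.9]
```

View pics/w32b.png

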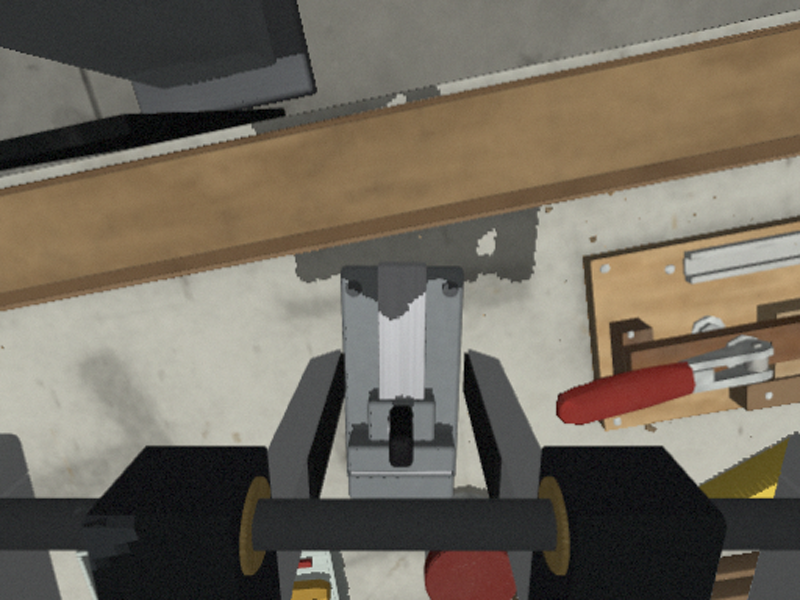

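View pics/t32c.png

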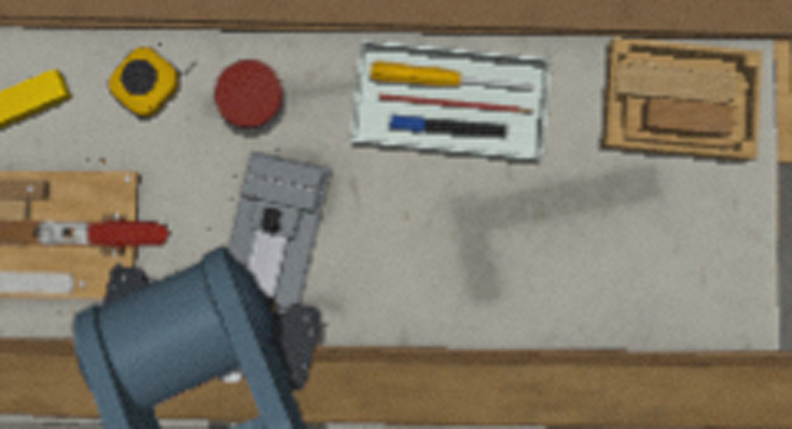

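View pics/s32c.png

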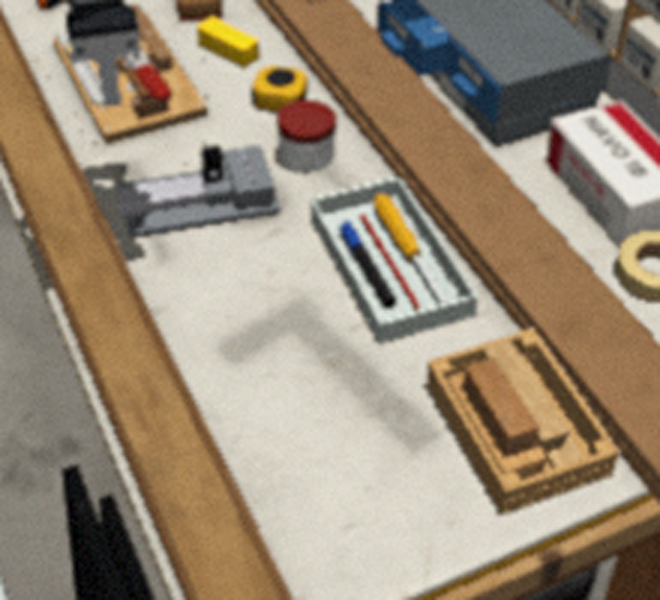

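Run:
```python
from h import *
im,d,pose=load('w32')
o=ortho('wrist',im,pose,.042,.49,.58,.25,.34,.0005); cv2.imwrite('pics/seam.png',cv2.resize(o[:,:,::-1],None,fx=3.3,fy=3.3))
P=cloud('wrist',d,pose)
ex=np.array([.9805,-.1965]);o0=np.array([.5272,.2957])-ex*.024
for yy in (-.02,.02):
  ey=np.array([.1965,.9805]); r=[]
  for t in np.arange(.01,.056,.002):
    X=o0+ex*t+ey*yy; uv=proj('wrist',[[X[0],X[1],.042]],pose)[0].round().astype(int); r.append((int(round(t*1000)),int(np.nan_to_num(P[uv[1],uv[0]][2]*1000,nan=-1)),int(im[uv[1],uv[0]].mean())))
  print(r)
```

```text
[(10, 33, 123), (12, 32, 99), (14, -1, 64), (16, 39, 54), (18, 40, 70), (20, 42, 111), (22, 40, 122), (24, 42, 126), (26, 42, 129), (28, 42, 127), (30, 41, 126), (32, 42, 124), (34, 41, 125), (36, 41, 124), (38, 41, 123), (40, 41, 165), (42, 40, 132), (44, 41, 112), (46, 41, 123), (48, 41, 125), (50, 42, 126), (52, 43, 125), (54, 42, 124)]
[(10, 31, 113), (12, 32, 89), (14, 35, 59), (16, 39, 50), (18, 40, 66), (20, 42, 111), (22, 42, 123), (24, 42, 128), (26, 41, 128), (28, 42, 128), (30, 42, 129), (32, 41, 125), (34, 42, 129), (36, 41, 127), (38, 42, 129), (40, 40, 177), (42, 39, 133), (44, 41, 112), (46, 42, 121), (48, 41, 127), (50, 42, 124), (52, 42, 125), (54, -1, 123)]
```

View pics/seam.png

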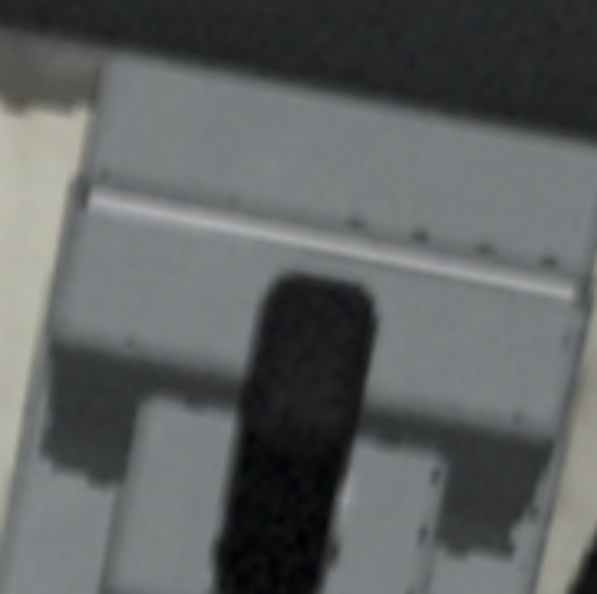

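Run:
```python
from h import *
print(finish_job())
```

```text
the job is handed in; nothing more can be done
None
```

The bench is cleared and the job is handed in at about 52 s of the 210 s allowed; the hand-in gave no verdict.

- **Order:** I slid the jaw open about 50 mm with the oak still lying in the vise. Before lifting the oak out, I moved the pine and both wedges into the crate. The oak went in after them and rests on the pine. The pencil, marker and screwdriver followed, and I shut the jaw last.
- **Crate:** The crate is too small for all the wood side by side. The pine lies flat, the two wedges are stacked head to tail beside it, and the oak lies on the pine. It rests flat, about 25 mm above the rim.
- **Tray:** The last camera views show the marker, pencil and screwdriver side by side inside it.
- **Vise:** It is empty. The jaw travelled about 83 mm and stopped against resistance of about 13 N. The depth readings show no gap, only a thin bright line at the seam, which I took to be reflection.
- **Worktop:** The worktop in front of the crate and tray is empty. I never touched the nail tin or tape measure, and they look unmoved in the final views.

The pine took several tries to seat. I first put this down to a knock, but the more likely cause is my fingers dragging it as they rose. It ended about 5 mm off the near wall and lies flat.

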